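# Snap the pot rest into the turntable socket

## Task

Fit the loose square-stemmed pot rest (the one with two orange spring buttons) upright into the empty blue square socket at the turntable's edge: squeeze both buttons flush while you feed the stem in, then keep pushing gently until both buttons have sprung out through the windows in the socket's sides, and let go. The windows' height is set differently each time, so go by feel, never force the socket, and leave the pots, the jar and the round-stemmed rest where they are.

Things in the scene. Friction and masses are not known exactly. Their poses are not given: they have to be found in the camera images.
- post: The loose pot rest, about 0.22 kg, standing upright on the bench. Square stem 24 x 24 mm, 80 mm tall, its lowest 6 mm tapering to 17 mm square; a white forked cross-bar on top, 94 mm tall in all. An orange spring button in each of its +y and -y faces. Origin: centre of the foot's underside; z up the stem, x along the cross-bar. A half turn about z makes no difference, a quarter turn does.
- button_a (a joint): Spring button in the stem's +y face: 12 mm wide, 14 mm tall, centred 30 mm above the foot, flat faced, square edged. 0 = fully out (6 mm proud; 36 mm over both buttons), 0.006 m = flush with the stem, about 0.0045 while it rubs inside the socket. 2.5 N starts it, 5.5 N presses it flush; a pad closed on the stem over any part of it does so.
- button_b (a joint): The same button in the stem's -y face, same height and values.
- socket: The empty blue upright square tube at the turntable's edge on the robot's side, fixed: inside 27 x 27 mm, outside 33 x 33 mm, 80 mm tall and deep, mouth 102 mm above the bench. The square edge of its mouth stops a button that is not flush; more than 30 N on it is forcing it. Origin: centre of the mouth; z up; the side windows face its +y and -y.
- turntable: Round grey-topped table, 260 mm across, 22 mm tall, fixed. On its far side a second blue socket with a rest already fitted (leave it). Origin: centre of the underside; the empty socket stands 75 mm from the centre towards -x. The empty socket's windows, 15 mm wide, 16 mm tall, in a grey plate, are centred 23 to 43 mm below its mouth, set differently each time and not measured.
- pot_a: White pot, 68 mm across, 75 mm tall, with a side stub, standing on the turntable; leave it. Origin: centre of the underside.
- pot_b: The same on the other side of the turntable; leave it.
- pot_c: The same on the bench; leave it.
- jar: Amber jar 60 mm across, 85 mm tall, on the bench; leave it. Origin: centre of the underside.
- round_rest: A rest with a round thin stem on a round foot 60 mm across, 80 mm tall; leave it. Origin: centre of the underside.
- bar_top (a point): Middle of the cross-bar's flat top, on the stem's axis, 88 mm above the foot: a place to push down on. The bar is 60 mm long (along the rest's x), 20 mm wide (along y) and 8 mm thick; a 6 mm thick prong at each end rises 6 mm higher, with 48 mm clear between them.
- socket_floor (a point): Floor of the empty socket, 80 mm below its mouth, on its axis. Once the buttons' lower part is inside the tube the tube keeps them in; sliding the rest on then takes some 5 to 12 N down, until the buttons spring out in the windows and lock it, its foot 52 to 74 mm below the mouth (6 to 28 mm above this floor).
Not all that is in view belongs to the job. Of the things shaped like the post, the aluminium one is meant.

How it is judged:
On the way, in this order (a step that is already met when the one before it is completed fails the run):
1. the rest's foot has been entered at least 8 mm into the socket's mouth (z of post in the frame of socket below -0.008 m and horizontal distance between post and socket below 0.005 m), for 0.02 s.
2. both buttons, pressed in, are wholly below the mouth (z of post in the frame of socket below -0.039 m and value of joint each of button_a, button_b above 0.002 m and horizontal distance between post and socket below 0.005 m), for 0.02 s.
At the end, for the whole second after the job is handed in: The rest stands in the socket within 4.5 mm of its axis and 0.08 rad of upright, its foot 48 to 79 mm below the mouth, both buttons sprung out through the windows (each within 1.5 mm of fully out), at rest and released (z of post in the frame of socket between -0.079 and -0.048 m and horizontal distance between post and socket below 0.0045 m and angle between post's own z axis and vertical below 0.08 rad and value of joint each of button_a, button_b below 0.0015 m and linear speed of post below 0.01 m/s); the robot touches nothing.
It fails at once if the rest is forced on the socket with more than 30 N (contact force between post and socket above 30 N).
It fails at once if the fingers press on the socket with more than 30 N (contact force between the fingers and socket above 30 N).
It fails at once if a pot, the jar or the round-stemmed rest is shoved more than 25 mm or tipped over (distance of any of pot_a, pot_b, pot_c, jar, round_rest from where it was at the start of the episode above 0.025 m or angle between any of pot_a, pot_b, pot_c, jar, round_rest's own z axis and vertical above 0.5 rad).
It also fails if it takes over 54 s, if anything falls off the work surface, if the arm or the gripper's body presses on something with over 40 N, if the wrist force passes 120 N, or if a joint passes its speed limit or range.

## Robot

A 6-joint arm with a two-finger parallel gripper is mounted at the origin on the work surface. World frame = base frame: x ahead of the robot, y to its left, z up, the work surface at z = 0. Lengths are in m, angles in rad, forces in N, time in s.
With the tool pointing down it reaches from about 0.25 to 0.775 m from the base axis. Payload 4 kg.
Tool frame: the origin (TCP) lies midway between the tips of the shut fingers; the grasp point (between the pads) lies 19 mm behind it (robot.tcp_to_grasp is the distance from the TCP to the grasp point, in m); x points along the fingers, y is the direction in which the jaws open and shut, and the axes are right-handed (so a half turn about x gives the same grasp; the last joint's range is limited). The gripper opens to 94 mm and grips with 3 to 60 N. Pads are 16 mm wide; open, the fingers measure 119 mm over their backs; the gripper's body (75 mm by 177 mm) begins 78 mm behind the grasp point.
Start: joints at [1.165, 0.087, 1.371, -0, 1.684, -0.103], TCP at [0.164, 0.525, 0.182] pointing down, gripper open.
Joint ranges: [-3.1, 3.1], [-0.76, 2.03], [0.27, 2.55], [-1.08, 4.22], [0.17, 2.65], [-2.57, 2.57]. Speed limits (rad/s): [2.79, 2.79, 3.14, 3.14, 3.14, 3.14].

## Interface

Orientations are given as [roll, pitch, yaw] about the fixed x, y, z axes, in that order (R = Rz(yaw) Ry(pitch) Rx(roll)).
In Python, from bench import robot gives the robot as it stands.
- The arm moves only by the tool send_rows, never from a script. Its argument "increments" is a list of rows, each a list of 5 numbers: the opening, from -1 (shut) to 1 (fully open), so that 0 is half open, then the shift along the tool's x, y, z in m, then the turn about the tool's x in rad. In form: [[hand, tx, ty, tz, roll], ...]. A call has 1 to 5 rows; each row is the pose to reach, as a shift and turn from the pose commanded when the call began, along the tool's axes at that moment; what a row does not reach only later rows make up. A row lasts 1/12 s, in which the tool goes at most 41.7 mm and 7.16 degrees, less where a joint would pass 70% of its speed; a pose out of reach is approached as far as the arm can. A call with a gripper value outside its range is refused whole. The fingers move at their own pace and stop on an object; the grip force is fixed at half the most. Time passes only in rows, so rows that repeat a pose let the fingers close. It gives the time, the measured TCP pose, the force and the opening at its end, in the units of the state.
- robot.get_obs(): the state, without advancing time (a new reading comes with each control period).
- robot.snapshot(name): name is "side" or "top"; returns a dict with "image" (384x512x3 uint8, red, green, blue), "intrinsics" (3x3 intrinsics, pixels), "k1" (the pictures are not rectified: a ray, as slopes to the right and down, at radius r is drawn at 1 + k1 r^2 times it, then the intrinsics apply), "world_from_camera" (4x4, takes a point from camera to world coordinates). Camera axes: x right, y down, z forward; pixel columns grow to the right and rows downward; lengths in m; the calibration is good to about 2 mm. A picture is of the moment at which its call begins. There is no depth.
- robot.close_job(): hands the job in, once; it reports no verdict.
The state is a dict: "time": time; "joint_positions": joint angles; "qvel": joint speeds; "joint_torque": joint torques, N m; "tool_pos": TCP position; "ee_rot": TCP orientation; "wrist_force": force on the tool from outside, world axes, zero at the start; "wrist_torque": the same for the moment, N m; "width": finger opening in m.
Only numpy, scipy, OpenCV 4.12 (cv2) and the standard library are available. Lean on these libraries where they do the work, as an engineer would, in place of code of your own. Each camera call takes 0.05 s, during which the arm holds its last target.

## Working session

There is one attempt and no reset: what is moved stays moved. The work goes in short steps, Python scripts to look and compute and a tool call to move; the robot and the scene stay as the last step left them, time stands still between calls to the robot, and variables do not carry over. Pictures are saved under pics/ and viewed, and the job is handed in when it is done.

Besides the shell and the picture viewer there is one more tool, called after "Emit:" in YAML: its name, and indented under it one key for each argument. send_rows: Moves the arm, as the interface text tells. Its arguments: {"type":"object","properties":{"increments":{"type":"array"}},"required":["increments"]}

```bash
mkdir -p pics; ls; cat > h.py <<'E'
import numpy as np, cv2
from bench import robot
def snap(n,f=None):
    s=robot.snapshot(n)
    if f: cv2.imwrite('pics/'+f,cv2.cvtColor(s['image'],cv2.COLOR_RGB2BGR))
    return s
def ray(s,u,v):
    K=np.array(s['intrinsics']);k=s['k1'];d=np.array([(u-K[0,2])/K[0,0],(v-K[1,2])/K[1,1]])
    p=d.copy()
    for _ in range(30): p=d/(1+k*(p@p))
    T=np.array(s['world_from_camera']);return T[:3,3],T[:3,:3]@np.array([p[0],p[1],1])
def onz(s,u,v,z):
    o,d=ray(s,u,v);return o+d*(z-o[2])/d[2]
def proj(s,P):
    K=np.array(s['intrinsics']);T=np.array(s['world_from_camera']);c=T[:3,:3].T@(np.array(P)-T[:3,3])
    p=c[:2]/c[2];p=p*(1+s['k1']*(p@p));return K[0,0]*p[0]+K[0,2],K[1,1]*p[1]+K[1,2]
E
python3 - <<'E'
from h import *
for n in('top','side'):
    s=snap(n,n+'0.png');print(n,np.round(s['world_from_camera'],3).tolist(),np.array(s['intrinsics']).tolist(),s['k1'])
o=robot.get_obs();print({k:np.round(v,3) for k,v in o.items()})
E
```

```text
pics
top [[-0.016, -0.992, 0.123, 0.454], [-1.0, 0.017, 0.008, 0.08], [-0.01, -0.123, -0.992, 0.901], [0.0, 0.0, 0.0, 1.0]] [[382.69470161977216, 0.0, 258.37671899385333], [0.0, 382.69470161977216, 189.36440867213014], [0.0, 0.0, 1.0]] 0.011797541926879922
side [[0.944, -0.197, 0.264, 0.35], [-0.329, -0.56, 0.76, -0.488], [-0.002, -0.805, -0.594, 0.559], [0.0, 0.0, 0.0, 1.0]] [[354.7718488674755, 0.0, 247.61850488007127], [0.0, 354.7718488674755, 193.63633536805108], [0.0, 0.0, 1.0]] -0.0004089810767372241
{'time': np.float64(0.1), 'joint_positions': array([ 1.165,  0.088,  1.372,  0.   ,  1.684, -0.103]), 'qvel': array([ 0.001, -0.002, -0.004, -0.   , -0.002,  0.001]), 'joint_torque': array([ 2.0000e-03, -3.4125e+01, -3.0330e+01,  7.2000e-02,  3.0000e-02,
       -0.0000e+00]), 'tool_pos': array([0.164, 0.524, 0.181]), 'ee_rot': array([-1.677,  1.569, -1.98 ]), 'wrist_force': array([ 0.182, -0.399,  0.262]), 'wrist_torque': array([-0.031,  0.032, -0.013]), 'width': np.float64(0.094)}
```

View pics/top0.png

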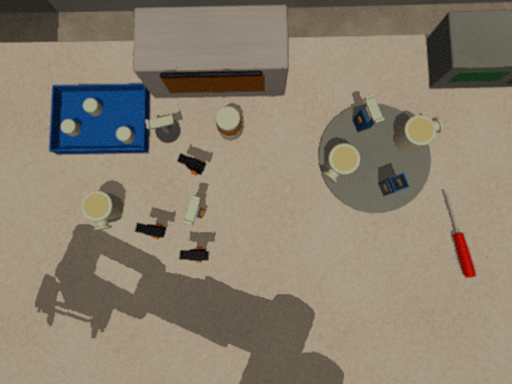

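View pics/side0.png

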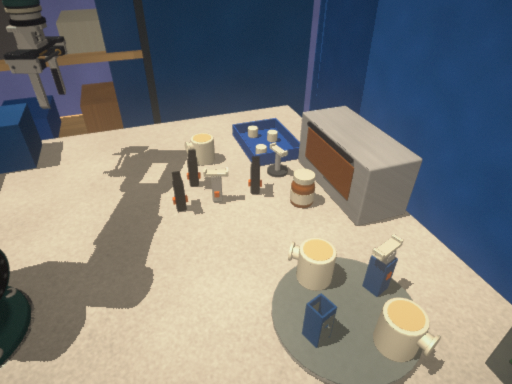

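```bash
python3 - <<'E'
from h import *
t=snap('top');s=snap('side')
for P in([0.164,0.525,0.182],[0,0,0],[0.4,0,0]): print(P,proj(t,P),proj(s,P))
def crop(i,x0,y0,x1,y1,f,k):
    cv2.imwrite('pics/'+f,cv2.cvtColor(cv2.resize(i[y0:y1,x0:x1],None,fx=k,fy=k,interpolation=cv2.INTER_CUBIC),cv2.COLOR_RGB2BGR))
crop(t['image'],130,140,230,280,'t1.png',4)
crop(t['image'],310,90,440,220,'t2.png',4)
crop(s['image'],160,130,290,220,'s1.png',6)
crop(s['image'],270,230,450,380,'s2.png',4)
E
```

```text
[0.164, 0.525, 0.182] (np.float64(12.774310535459136), np.float64(407.2338486850602)) (np.float64(56.752102872943), np.float64(108.28051399577743))
[0, 0, 0] (np.float64(302.5235365803819), np.float64(446.95258073236016)) (np.float64(-37.15962109583569), np.float64(336.20458730696396))
[0.4, 0, 0] (np.float64(297.06509804094884), np.float64(260.0072759040503)) (np.float64(191.8280120151195), np.float64(276.30576733147984))
```

View pics/t1.png

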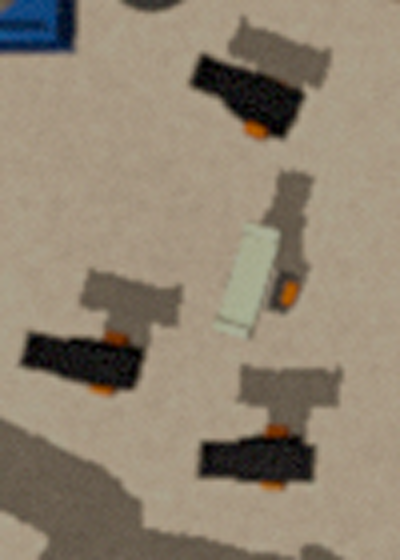

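View pics/t2.png

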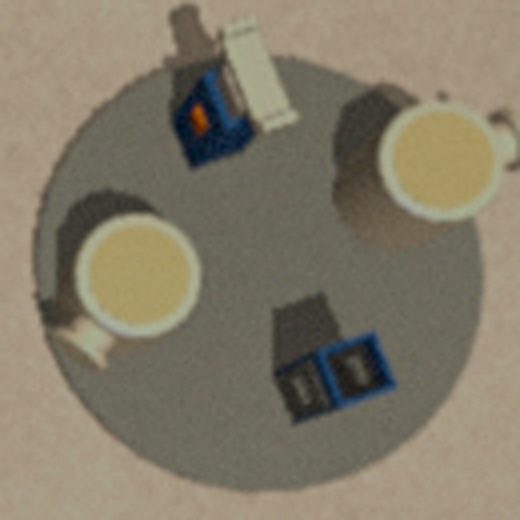

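View pics/s1.png

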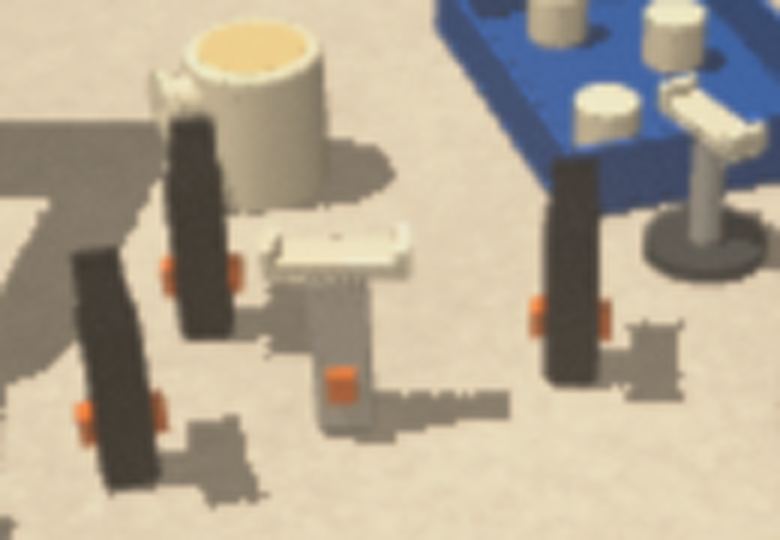

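View pics/s2.png

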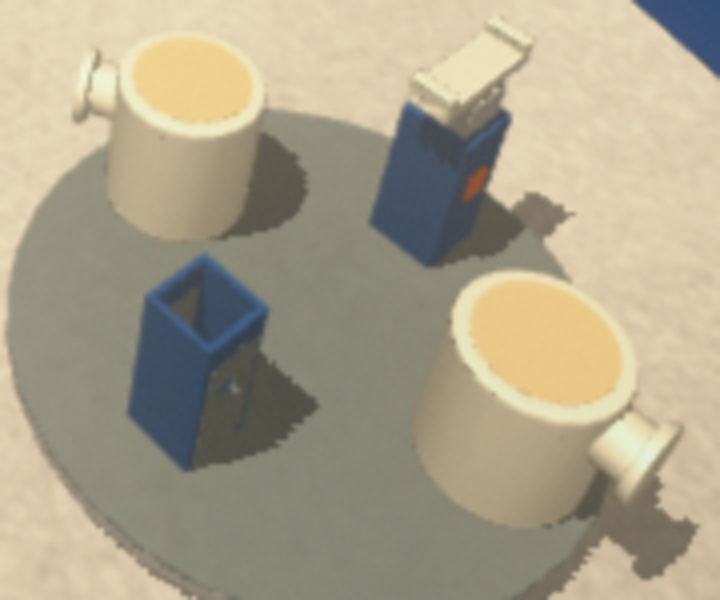

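```bash
python3 - <<'E'
from h import *
t=snap('top');s=snap('side')
def crop(i,x0,y0,x1,y1,k):
    return cv2.resize(i[y0:y1,x0:x1],None,fx=k,fy=k,interpolation=cv2.INTER_CUBIC)
a=crop(t['image'],376,168,412,198,11); b=crop(t['image'],178,190,214,230,10)
c=crop(s['image'],300,290,340,350,7); d=crop(s['image'],200,165,232,205,10)
for i,(f,im) in enumerate(zip('abcd',(a,b,c,d))): cv2.imwrite(f'pics/z{f}.png',cv2.cvtColor(im,cv2.COLOR_RGB2BGR))
# masks
for nm,x in(('top',t),('side',s)):
    im=x['image'];hsv=cv2.cvtColor(im,cv2.COLOR_RGB2HSV)
    cv2.imwrite(f'pics/hsv_{nm}.png',hsv)
    for lab,(x0,y0,x1,y1) in (('post',(178,190,214,230) if nm=='top' else (200,165,232,205)),('sock',(376,168,412,198) if nm=='top' else (300,290,340,350))):
        sub=hsv[y0:y1,x0:x1]
        # ruler bright blue
        m=cv2.inRange(sub,(100,120,60),(125,255,255)) if lab=='sock' else cv2.inRange(sub,(18,0,185) if nm=='side' else (25,0,150),(80,60,255))
        n,l,st,ce=cv2.connectedComponentsWithStats(m)
        k=1+np.argmax(st[1:,4]);mm=(l==k).astype(np.uint8)
        cs,_=cv2.findContours(mm,0,1);r=cv2.minAreaRect(max(cs,key=cv2.contourArea))
        print(nm,lab,st[k],ce[k]+[x0,y0],np.round(r[0],1)+[x0,y0],r[1:],np.round(cv2.boxPoints(r)+[x0,y0],1).tolist())
        cv2.imwrite(f'pics/m_{nm}_{lab}.png',cv2.resize(mm*255,None,fx=8,fy=8,interpolation=0))
E
cd pics; python3 -c "
import cv2,numpy as np
def pad(i,h=480,w=400):
    o=np.zeros((h,w,3),np.uint8);i=i[:h,:w];o[:i.shape[0],:i.shape[1]]=i;return o
L=[cv2.imread(f'z{c}.png') for c in 'abcd']
cv2.imwrite('zz1.png',np.hstack([pad(L[0]),pad(L[1])]));cv2.imwrite('zz2.png',np.hstack([pad(L[2]),pad(L[3])]))
L=[cv2.imread(f'm_{a}_{b}.png') for a in('top','side') for b in('post','sock')]
cv2.imwrite('mm.png',np.vstack([np.hstack([pad(L[0],320,300),pad(L[1],320,300)]),np.hstack([pad(L[2],280,300),pad(L[3],280,300)])]))
"
```

```text
top post [  5   6  16  29 234] [191.46581197 209.53846154] [191.3 209.8] ((9.028980255126953, 27.848878860473633), 17.744670867919922) [[182.8, 221.7], [191.3, 195.1], [199.9, 197.9], [191.4, 224.4]]
top sock [13  6 20 18 92] [397.18478261 182.23913043] [398.3 181.9] ((14.865822792053223, 16.14735984802246), 70.01689147949219) [[388.2, 177.7], [403.3, 172.2], [408.4, 186.1], [393.2, 191.6]]
side post [  0   0  32  31 500] [219.644 175.572] [215.5 180. ] ((30.0, 31.0), 90.0) [[200.0, 165.0], [231.0, 165.0], [231.0, 195.0], [200.0, 195.0]]
side sock [21 17 15 11 20] [328.2 311.9] [328.2 311.8] ((1.7645149230957031, 16.61585235595703), 53.97262954711914) [[321.0, 316.0], [334.4, 306.2], [335.5, 307.7], [322.0, 317.4]]
```

View pics/zz1.png

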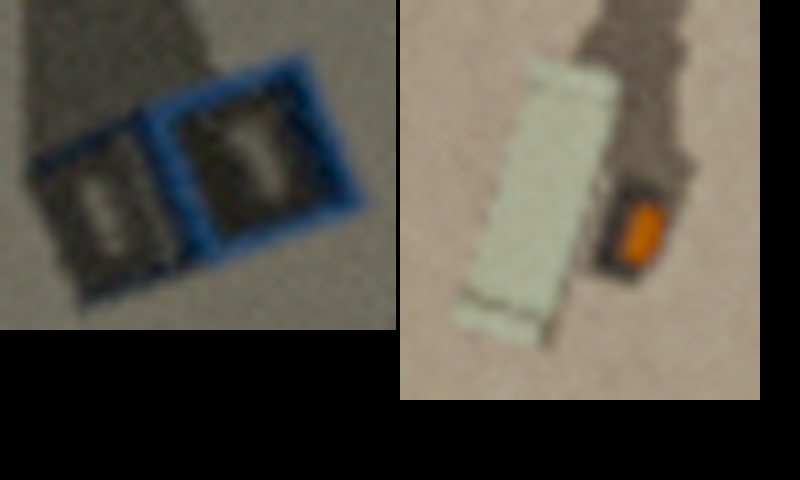

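View pics/zz2.png

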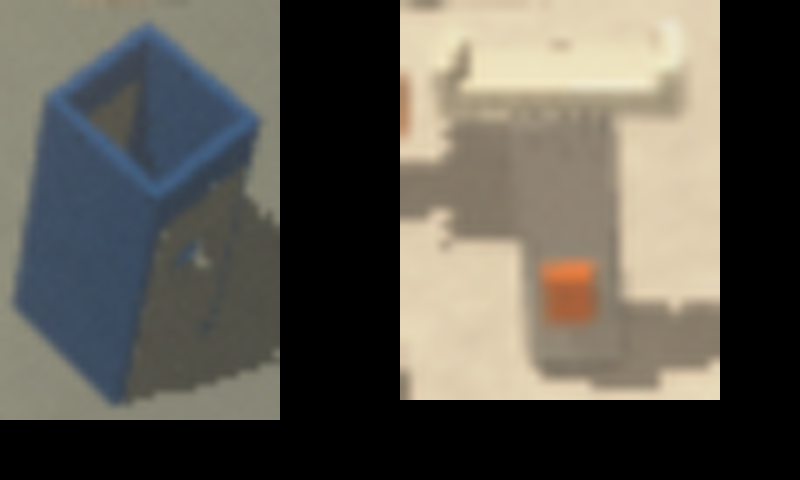

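View pics/mm.png

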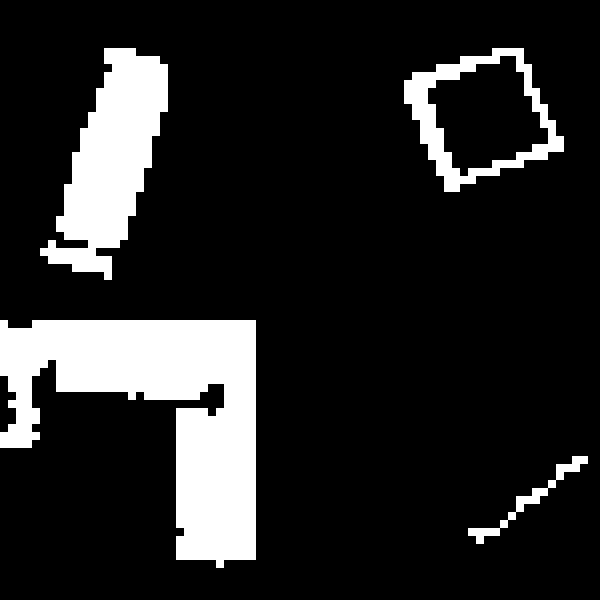

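```bash
python3 - <<'E'
from h import *
t=snap('top');s=snap('side')
f=lambda p,o,k:[(q[0]+.5)/k-.5+o[0] for q in [p]]+[(p[1]+.5)/k-.5+o[1]]
def tri(a,b):
    (o1,d1),(o2,d2)=ray(t,*a),ray(s,*b)
    l=np.linalg.lstsq(np.c_[d1,-d2],o2-o1,rcond=None)[0]
    p,q=o1+l[0]*d1,o2+l[1]*d2;return (p+q)/2,np.linalg.norm(p-q)
T=[f(p,(376,168),11) for p in((147,103),(308,55),(368,207),(207,265))]
S=[f(p,(300,290),7) for p in((45,93),(148,23),(260,122),(155,197))]
def show(Ps,lab):
    Ps=np.array(Ps);print(lab,np.round(Ps,4).tolist(),'c',np.round(Ps.mean(0),4))
    e=[Ps[(i+1)%4]-Ps[i] for i in range(4)];print('  len',[round(float(np.hypot(*v[:2])),4) for v in e],'ang',[round(float(np.degrees(np.arctan2(v[1],v[0]))),1) for v in e])
show([onz(t,*p,.102) for p in T],'top')
# order for side: find match
show([onz(s,*p,.102) for p in S],'side')
B=[f(p,(178,190),10) for p in((130,60),(218,70),(143,345),(53,315))]
show([onz(t,*p,.094) for p in B],'bar top')
# foot-to-button: side
print('button side z.03 face centre', onz(s,*f((570-400,293),(200,165),10),.03), 'top', onz(t,*f((643-400,233),(178,190),10),.03))
print('foot front edge side', onz(s,*f((538-400,372),(200,165),10),0.0),onz(s,*f((620-400,360),(200,165),10),0.0))
# side: bar top, prong left outer top/back...
for p in((440-400,50),(683-400,20),(683-400,100),(450-400,95)): print('side z.094',np.round(onz(s,*f(p,(200,165),10),.094),4))
E
```

```text
top [[0.5753, -0.1887, 0.102], [0.584, -0.2198, 0.102], [0.5545, -0.2293, 0.102], [0.5439, -0.1982, 0.102]] c [ 0.5644 -0.209   0.102 ]
  len [0.0323, 0.031, 0.0328, 0.0328] ang [-74.3, -162.1, 108.8, 16.9]
side [[0.5452, -0.198, 0.102], [0.5755, -0.1888, 0.102], [0.5857, -0.2201, 0.102], [0.5552, -0.2291, 0.102]] c [ 0.5654 -0.209   0.102 ]
  len [0.0317, 0.0329, 0.0318, 0.0326] ang [16.9, -72.0, -163.6, 107.9]
bar top [[0.544, 0.2303, 0.094], [0.5415, 0.2116, 0.094], [0.4836, 0.2273, 0.094], [0.4902, 0.2463, 0.094]] c [0.5148 0.2289 0.094 ]
  len [0.0189, 0.06, 0.0201, 0.056] ang [-97.5, 164.9, 70.8, -16.5]
button side z.03 face centre [0.51145411 0.21468854 0.03      ] top [0.5109626  0.21629714 0.03      ]
foot front edge side [0.50382161 0.22409665 0.        ] [0.52514432 0.22199545 0.        ]
side z.094 [0.4882 0.2365 0.094 ]
side z.094 [0.548  0.2301 0.094 ]
side z.094 [0.5377 0.1957 0.094 ]
side z.094 [0.4858 0.2162 0.094 ]
```

```bash
cat >> h.py <<'E'
from scipy.spatial.transform import Rotation as R
def plan(xyz,yaw_deg):
    "tool shift to xyz, roll so tool y is along yaw (mod 180)"
    o=robot.get_obs();M=R.from_euler('xyz',o['ee_rot']).as_matrix();p=np.array(o['tool_pos'])
    d=M.T@(np.array(xyz)-p)
    y=np.degrees(np.arctan2(M[1,1],M[0,1]));e=(yaw_deg-y+90)%180-90
    print('t',round(float(o['time']),2),'pos',np.round(p,4),'jaw yaw',round(y,2),'w',round(float(o['width']),4),'F',np.round(o['wrist_force'],1),'q6',round(float(o['joint_positions'][5]),2))
    print(' shift tool',np.round(d,4),'roll deg',round(-e,2),'rad',round(-np.radians(e),4)," (tool x z-comp",round(M[2,0],5),') toolY',np.round(M[:,1],3),'toolZ',np.round(M[:,2],3))
E
python3 - <<'E'
from h import *
plan([.5155,.2305,.16],74.3)
E
```

```text
t 0.4 pos [0.164  0.5249 0.1822] jaw yaw 72.65 w 0.0941 F [-0.5  0.7  0.3] q6 -0.1
 shift tool [ 0.0223 -0.1762  0.4233] roll deg -1.65 rad -0.0288  (tool x z-comp -1.0 ) toolY [ 0.298  0.955 -0.   ] toolZ [ 0.955 -0.298 -0.   ]
```

Emit:
send_rows:
  increments:
    - [0.4, 0, -0.176, 0.423, -0.029]
    - [0.4, 0, -0.176, 0.423, -0.029]
    - [0.4, 0, -0.176, 0.423, -0.029]
    - [0.4, 0, -0.176, 0.423, -0.029]
    - [0.4, 0, -0.176, 0.423, -0.029]

```text
time: 0.82
tool_pos: [0.3248, 0.3899, 0.1826]
ee_rot: [1.127, 1.57, 0.854]
wrist_force: [-0.7, 0.2, 0.0]
width: 0.0665
```

```bash
python3 - <<'E'
from h import *
plan([.5155,.2305,.16],74.3)
E
```

```text
t 0.82 pos [0.3248 0.3899 0.1826] jaw yaw 74.36 w 0.0665 F [-0.7  0.2  0. ] q6 -0.53
 shift tool [ 0.0226 -0.1021  0.2266] roll deg 0.06 rad 0.001  (tool x z-comp -1.0 ) toolY [0.27  0.963 0.001] toolZ [ 0.963 -0.27   0.   ]
```

Emit:
send_rows:
  increments:
    - [0.4, 0, -0.102, 0.227, 0]
    - [0.4, 0, -0.102, 0.227, 0]
    - [0.4, 0, -0.102, 0.227, 0]
    - [0.4, 0, -0.102, 0.227, 0]
    - [0.4, 0, -0.102, 0.227, 0]

```text
time: 1.23
tool_pos: [0.4849, 0.2561, 0.1826]
ee_rot: [0.986, 1.57, 0.712]
wrist_force: [0.4, 0.9, 0.0]
width: 0.0658
```

Emit:
send_rows:
  increments:
    - [0.4, 0, 0, 0, 0]
    - [0.4, 0, 0, 0, 0]
    - [0.4, 0, 0, 0, 0]

```text
time: 1.48
tool_pos: [0.4833, 0.2578, 0.1823]
ee_rot: [2.873, 1.57, 2.599]
wrist_force: [-0.6, 0.1, -0.7]
width: 0.0659
```

```bash
python3 - <<'E'
from h import *
plan([.5155,.2305,.13],74.3)
snap('top','t3.png');snap('side','s3.png')
E
```

```text
t 1.48 pos [0.4833 0.2578 0.1823] jaw yaw 74.28 w 0.0659 F [-0.6  0.1 -0.7] q6 -0.91
 shift tool [ 0.0522 -0.0175  0.0384] roll deg -0.02 rad -0.0003  (tool x z-comp -1.0 ) toolY [0.271 0.963 0.   ] toolZ [ 0.963 -0.271 -0.001]
```

View pics/t3.png

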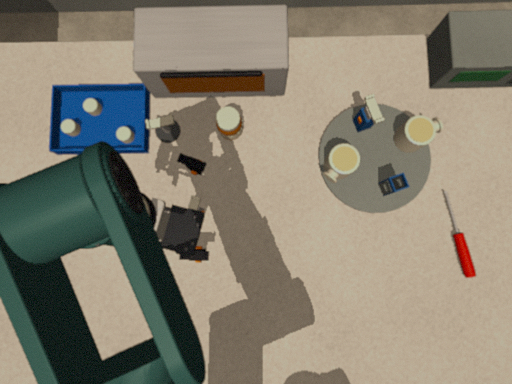

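View pics/s3.png

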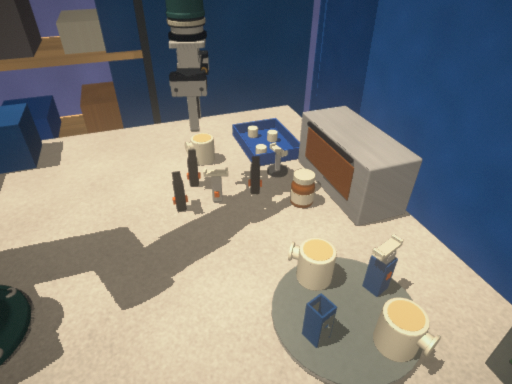

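Emit:
send_rows:
  increments:
    - [0.4, 0.04, -0.0175, 0.0385, 0]
    - [0.4, 0.04, -0.0175, 0.0385, 0]
    - [0.4, 0.04, -0.0175, 0.0385, 0]
    - [0.4, 0.04, -0.0175, 0.0385, 0]

```text
time: 1.92
tool_pos: [0.5145, 0.2308, 0.1412]
ee_rot: [-2.792, 1.567, -3.065]
wrist_force: [-0.6, 0.5, -0.1]
width: 0.0654
```

```bash
python3 - <<'E'
from h import *
plan([.5155,.2305,.030],74.3)
t=snap('top');s=snap('side')
def crop(i,x0,y0,x1,y1,f,k):
    cv2.imwrite('pics/'+f,cv2.cvtColor(cv2.resize(i[y0:y1,x0:x1],None,fx=k,fy=k,interpolation=cv2.INTER_CUBIC),cv2.COLOR_RGB2BGR))
crop(s['image'],160,60,280,220,'s4.png',4)
E
```

```text
t 1.92 pos [0.5145 0.2308 0.1412] jaw yaw 74.32 w 0.0654 F [-0.6  0.5 -0.1] q6 -0.98
 shift tool [1.112e-01 1.000e-04 1.400e-03] roll deg 0.02 rad 0.0003  (tool x z-comp -0.99999 ) toolY [ 0.27   0.963 -0.001] toolZ [ 0.963 -0.27  -0.003]
```

View pics/s4.png

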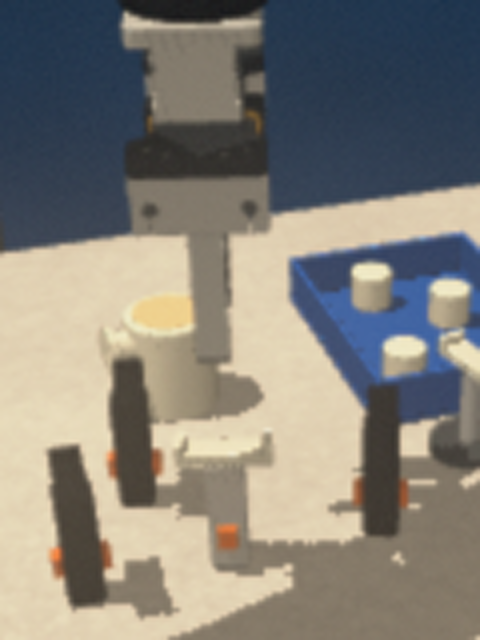

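Emit:
send_rows:
  increments:
    - [0.4, 0.03, 0, 0.001, 0]
    - [0.4, 0.06, 0, 0.001, 0]
    - [0.4, 0.085, 0, 0.001, 0]
    - [0.4, 0.1, 0, 0.001, 0]
    - [0.4, 0.1, 0, 0.001, 0]

```text
time: 2.43
tool_pos: [0.5139, 0.2302, 0.0393]
ee_rot: [-2.625, 1.564, -2.897]
wrist_force: [-0.5, 0.7, -0.4]
width: 0.0658
```

```bash
python3 - <<'E'
from h import *
plan([.5155,.2305,.030],74.3)
t=snap('top');s=snap('side')
def crop(i,x0,y0,x1,y1,f,k):
    cv2.imwrite('pics/'+f,cv2.cvtColor(cv2.resize(i[y0:y1,x0:x1],None,fx=k,fy=k,interpolation=cv2.INTER_CUBIC),cv2.COLOR_RGB2BGR))
crop(s['image'],180,120,260,220,'s5.png',6)
E
```

```text
t 2.43 pos [0.5139 0.2302 0.0393] jaw yaw 74.38 w 0.0658 F [-0.5  0.7 -0.4] q6 -0.98
 shift tool [0.0093 0.0007 0.0015] roll deg 0.08 rad 0.0014  (tool x z-comp -0.99998 ) toolY [ 0.269  0.963 -0.003] toolZ [ 0.963 -0.269 -0.006]
```

View pics/s5.png

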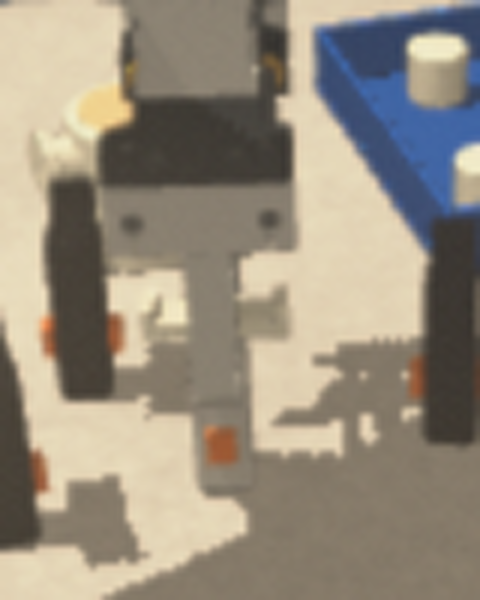

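Emit:
send_rows:
  increments:
    - [0.4, 0.009, 0.0005, 0.001, 0]
    - [0.4, 0.009, 0.0005, 0.001, 0]
    - [-1, 0.009, 0.0005, 0.001, 0]
    - [-1, 0.009, 0.0005, 0.001, 0]
    - [-1, 0.009, 0.0005, 0.001, 0]

```text
time: 2.95
tool_pos: [0.5185, 0.2305, 0.0342]
ee_rot: [0.665, 1.569, 0.391]
wrist_force: [0.4, -0.3, -0.4]
width: 0.0493
```

Emit:
send_rows:
  increments:
    - [-1, 0, 0, 0, 0]
    - [-1, 0, 0, 0, 0]
    - [-1, 0, 0, 0, 0]
    - [-1, 0, 0, 0, 0]
    - [-1, 0, 0, 0, 0]

```text
time: 3.37
tool_pos: [0.518, 0.2303, 0.0335]
ee_rot: [-2.859, 1.571, -3.133]
wrist_force: [-0.5, 0.0, 1.6]
width: 0.0235
```

```bash
cat >> h.py <<'E'
def crop(s,x0,y0,x1,y1,f,k):
    cv2.imwrite('pics/'+f,cv2.cvtColor(cv2.resize(s['image'][y0:y1,x0:x1],None,fx=k,fy=k,interpolation=cv2.INTER_CUBIC),cv2.COLOR_RGB2BGR))
E
python3 - <<'E'
from h import *
plan([.5155,.2305,.030],74.3)
s=snap('side')
crop(s,180,120,260,220,'s6.png',6)
E
```

```text
t 3.37 pos [0.518  0.2303 0.0335] jaw yaw 74.31 w 0.0235 F [-0.5  0.   1.6] q6 -0.98
 shift tool [ 0.0035 -0.0005 -0.0025] roll deg 0.01 rad 0.0002  (tool x z-comp -1.0 ) toolY [ 0.27   0.963 -0.   ] toolZ [ 0.963 -0.27  -0.   ]
```

View pics/s6.png

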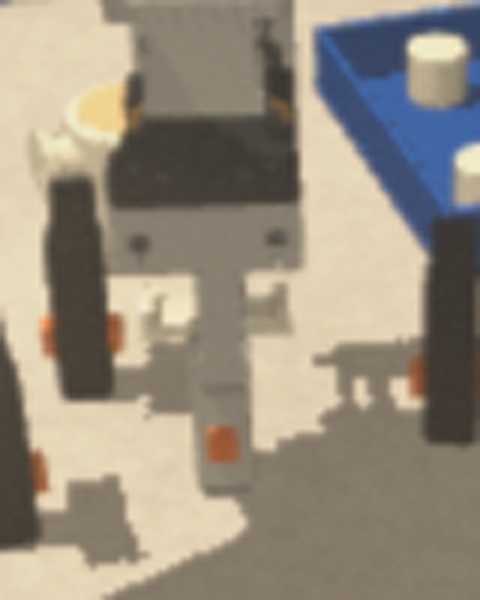

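```bash
python3 - <<'E'
from h import *
s=snap('side')
y=np.array([.27,.963,0]);p=np.array([.518,.2303,0])
for z in(.03,.0335,.045,.055,.065):
    u,v=proj(s,p-y*.012+[0,0,z]);print(z,round((u-180)*6),round((v-120)*6))
for z in (.03,):
    for c in ((.516,.2305,0),):
        for d in(.012,.018): print('btn',d,[round(q) for q in ((np.array(proj(s,np.array(c)-y*d+[0,0,z]))-[180,120])*6)])
E
```

```text
0.03 224 436
0.0335 224 429
0.045 222 407
0.055 221 387
0.065 220 367
btn 0.012 [220, 437]
btn 0.018 [220, 445]
```

```bash
python3 - <<'E'
from h import *
s=snap('side')
y=np.array([.27,.963,0]);p=np.array([.518,.2303,0])
for off in (.0245,.012):
  for z in(.0335,.045,.05,.055,.06,.07,.08,.1):
    u,v=proj(s,p-y*off+[0,0,z]);print(off,z,round((u-180)*6),round((v-120)*6))
crop(s,190,140,240,210,'s7.png',10)
t=snap('top');crop(t,150,170,230,250,'t7.png',7)
E
```

```text
0.0245 0.0335 224 447
0.0245 0.045 222 425
0.0245 0.05 222 415
0.0245 0.055 221 405
0.0245 0.06 220 395
0.0245 0.07 219 375
0.0245 0.08 218 354
0.0245 0.1 215 312
0.012 0.0335 224 429
0.012 0.045 222 407
0.012 0.05 222 397
0.012 0.055 221 387
0.012 0.06 221 377
0.012 0.07 219 357
0.012 0.08 218 337
0.012 0.1 215 295
```

View pics/s7.png

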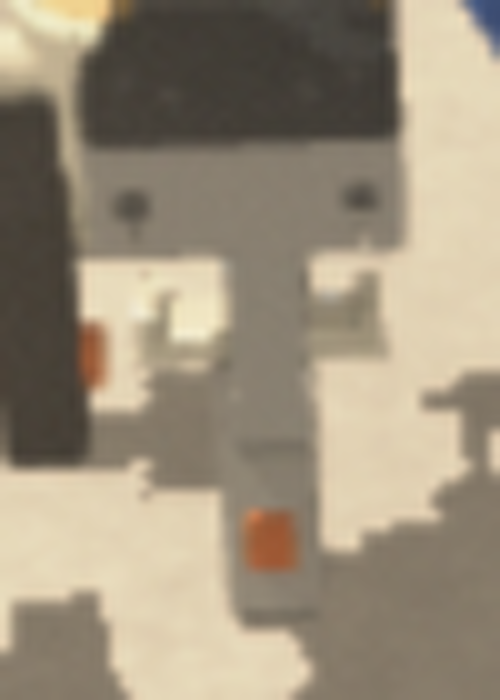

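View pics/t7.png

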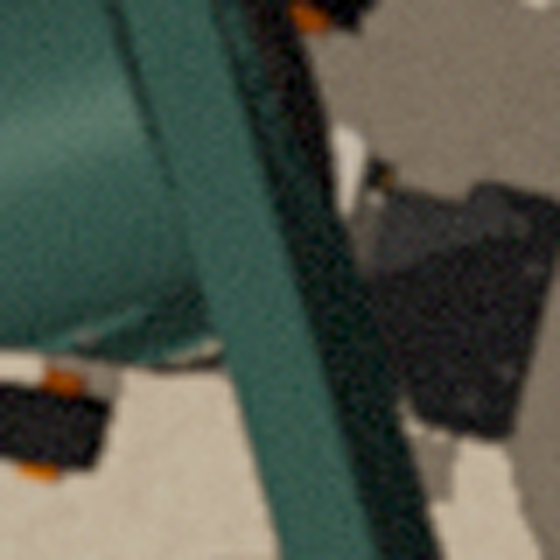

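```bash
python3 - <<'E'
from h import *
s=snap('side')
y=np.array([.27,.963,0])
p=np.array([.5145,.2308,0])
for off in (.045,.0327):
  for z in(.12,.13,.141,.15,.16,.17,.18):
    print('s4 tip (213.2,149.2)',off,z,np.round(proj(s,p-y*off+[0,0,z]),1))
p=np.array([.5139,.2302,0])
for off in (.045,.0327):
  for z in(.039,.05,.06,.07,): print('s5 tip(~216,187.3)',off,z,np.round(proj(s,p-y*off+[0,0,z]),1))
# initial
y0=np.array([.298,.955,0]);p=np.array([.164,.525,0])
for sg in(-1,1):
  for off in(.047,.0595):
    for z in(.182,.20): print('init',sg*off,z,np.round(proj(s,p+y0*off*sg+[0,0,z]),1))
im=cv2.imread('pics/side0.png');cv2.imwrite('pics/g0.png',cv2.resize(im[0:130,0:130],None,fx=5,fy=5,interpolation=cv2.INTER_CUBIC))
E
```

```text
s4 tip (213.2,149.2) 0.045 0.12 [213.7 169.8]
s4 tip (213.2,149.2) 0.045 0.13 [213.5 166. ]
s4 tip (213.2,149.2) 0.045 0.141 [213.2 161.9]
s4 tip (213.2,149.2) 0.045 0.15 [212.9 158.5]
s4 tip (213.2,149.2) 0.045 0.16 [212.7 154.6]
s4 tip (213.2,149.2) 0.045 0.17 [212.4 150.7]
s4 tip (213.2,149.2) 0.045 0.18 [212.1 146.7]
s4 tip (213.2,149.2) 0.0327 0.12 [213.8 166.9]
s4 tip (213.2,149.2) 0.0327 0.13 [213.5 163.2]
s4 tip (213.2,149.2) 0.0327 0.141 [213.3 159.1]
s4 tip (213.2,149.2) 0.0327 0.15 [213.  155.7]
s4 tip (213.2,149.2) 0.0327 0.16 [212.8 151.8]
s4 tip (213.2,149.2) 0.0327 0.17 [212.5 147.9]
s4 tip (213.2,149.2) 0.0327 0.18 [212.2 144. ]
s5 tip(~216,187.3) 0.045 0.039 [215.5 198.1]
s5 tip(~216,187.3) 0.045 0.05 [215.2 194.4]
s5 tip(~216,187.3) 0.045 0.06 [215.  191.1]
s5 tip(~216,187.3) 0.045 0.07 [214.8 187.7]
s5 tip(~216,187.3) 0.0327 0.039 [215.5 195.1]
s5 tip(~216,187.3) 0.0327 0.05 [215.3 191.4]
s5 tip(~216,187.3) 0.0327 0.06 [215.1 188.1]
s5 tip(~216,187.3) 0.0327 0.07 [214.8 184.7]
init -0.047 0.182 [ 49.4 115.6]
init -0.047 0.2 [ 47. 109.]
init -0.0595 0.182 [ 47.3 117.7]
init -0.0595 0.2 [ 44.9 111. ]
init 0.047 0.182 [ 63.5 101.5]
init 0.047 0.2 [61.5 95.2]
init 0.0595 0.182 [65.3 99.8]
init 0.0595 0.2 [63.3 93.5]
```

View pics/g0.png

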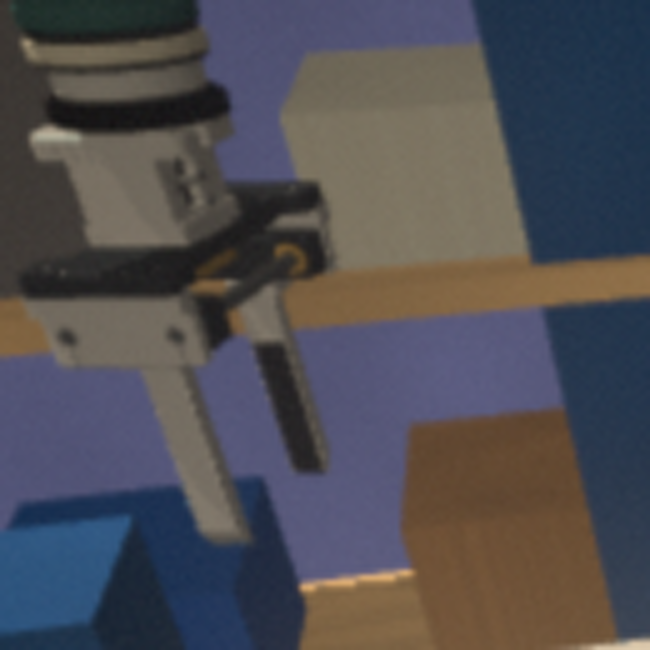

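Emit:
send_rows:
  increments:
    - [0.2, 0, 0, 0, 0]
    - [0.2, 0, 0, 0, 0]
    - [0.2, 0, 0, 0, 0]
    - [0.2, 0, 0, 0, 0]

```text
time: 3.95
tool_pos: [0.518, 0.2304, 0.0333]
ee_rot: [1.728, 1.571, 1.454]
wrist_force: [0.3, 0.7, -0.8]
width: 0.0469
```

Emit:
send_rows:
  increments:
    - [0.2, 0.006, 0, -0.001, 0]
    - [0.2, 0.012, 0, -0.001, 0]
    - [0.2, 0.018, 0, -0.001, 0]
    - [0.2, 0.018, 0, -0.001, 0]

```text
time: 4.28
tool_pos: [0.5155, 0.2301, 0.0131]
ee_rot: [-2.565, 1.567, -2.838]
wrist_force: [-0.4, 0.5, -0.2]
width: 0.0563
```

```bash
python3 - <<'E'
from h import *
print(robot.tcp_to_grasp)
plan([.5155,.2305,.030],74.3)
s=snap('side')
crop(s,180,120,260,220,'s8.png',6)
E
```

```text
0.0188
t 4.28 pos [0.5155 0.2301 0.0131] jaw yaw 74.32 w 0.0563 F [-0.4  0.5 -0.2] q6 -0.98
 shift tool [-0.0169  0.0003 -0.0002] roll deg 0.02 rad 0.0003  (tool x z-comp -0.99999 ) toolY [ 0.27   0.963 -0.002] toolZ [ 0.963 -0.27  -0.003]
```

View pics/s8.png

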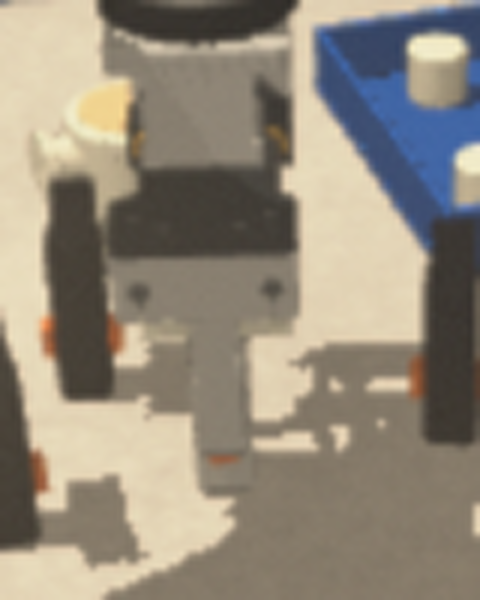

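Emit:
send_rows:
  increments:
    - [0.1, 0.003, 0, 0, 0]
    - [0.1, 0.007, 0, 0, 0]
    - [0.1, 0.007, 0, 0, 0]
    - [-1, 0.007, 0, 0, 0]
    - [-1, 0.007, 0, 0, 0]

```text
time: 4.75
tool_pos: [0.5171, 0.2306, 0.0085]
ee_rot: [0.828, 1.571, 0.554]
wrist_force: [0.3, -0.6, 0.1]
width: 0.0418
```

Emit:
send_rows:
  increments:
    - [-1, 0, 0, 0, 0]
    - [-1, 0, 0, 0, 0]
    - [-1, 0, 0, 0, 0]
    - [-1, 0, 0, 0, 0]

```text
time: 5.08
tool_pos: [0.5172, 0.2308, 0.0086]
ee_rot: [0.89, 1.57, 0.616]
wrist_force: [0.2, -0.1, 0.4]
width: 0.0238
```

```bash
python3 - <<'E'
from h import *
plan([.5155,.2305,.030],74.3)
s=snap('side')
crop(s,180,120,260,220,'s9.png',6)
E
```

```text
t 5.08 pos [0.5172 0.2308 0.0086] jaw yaw 74.31 w 0.0238 F [ 0.2 -0.1  0.4] q6 -0.98
 shift tool [-0.0214 -0.0007 -0.0016] roll deg 0.01 rad 0.0002  (tool x z-comp -1.0 ) toolY [0.27  0.963 0.001] toolZ [ 0.963 -0.27   0.   ]
```

View pics/s9.png

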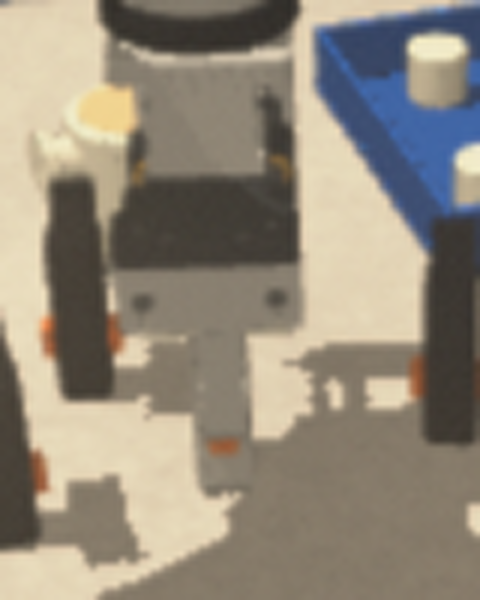

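Emit:
send_rows:
  increments:
    - [-1, -0.02, 0, 0, 0]
    - [-1, -0.05, 0, 0, 0]
    - [-1, -0.085, 0, 0, 0]
    - [-1, -0.12, 0, 0, 0]
    - [-1, -0.145, 0, 0, 0]

```text
time: 5.55
tool_pos: [0.5175, 0.2308, 0.1563]
ee_rot: [0.615, 1.568, 0.341]
wrist_force: [1.2, 0.4, -1.7]
width: 0.024
```

Emit:
send_rows:
  increments:
    - [-1, 0, 0, 0, 0]
    - [-1, 0, 0, 0, 0]

```text
time: 5.72
tool_pos: [0.5178, 0.2309, 0.1546]
ee_rot: [0.615, 1.568, 0.341]
wrist_force: [-0.4, -0.6, -2.3]
width: 0.0238
```

```bash
python3 - <<'E'
from h import *
plan([.565,-.209,.14],107.4)
s=snap('side','s10.png')
E
```

```text
t 5.72 pos [0.5178 0.2309 0.1546] jaw yaw 74.31 w 0.0238 F [-0.4 -0.6 -2.3] q6 -0.98
 shift tool [ 0.0143 -0.4107  0.1644] roll deg -33.09 rad -0.5775  (tool x z-comp -1.0 ) toolY [0.27  0.963 0.002] toolZ [ 0.963 -0.27   0.003]
```

View pics/s10.png

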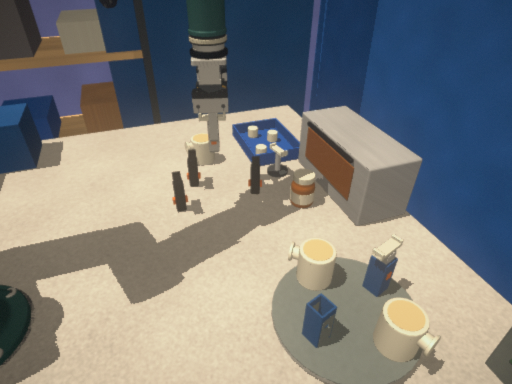

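Emit:
send_rows:
  increments:
    - [-1, 0, -0.03, 0.012, -0.1]
    - [-1, 0, -0.065, 0.026, -0.2]
    - [-1, 0, -0.1, 0.04, -0.3]
    - [-1, 0, -0.135, 0.054, -0.4]
    - [-1, 0, -0.17, 0.068, -0.5]

```text
time: 6.18
tool_pos: [0.5344, 0.0471, 0.1495]
ee_rot: [2.887, 1.564, 3.118]
wrist_force: [1.4, 0.1, -2.4]
width: 0.0239
```

```bash
python3 - <<'E'
from h import *
plan([.565,-.209,.155],107.4)
E
```

```text
t 6.18 pos [0.5344 0.0471 0.1495] jaw yaw 103.28 w 0.0239 F [ 1.4  0.1 -2.4] q6 -1.82
 shift tool [-0.0058 -0.2563 -0.0291] roll deg -4.12 rad -0.0718  (tool x z-comp -0.99998 ) toolY [-0.23   0.973  0.002] toolZ [ 0.973  0.23  -0.006]
```

Emit:
send_rows:
  increments:
    - [-1, -0.004, -0.035, -0.004, -0.035]
    - [-1, -0.004, -0.07, -0.008, -0.07]
    - [-1, -0.004, -0.105, -0.012, -0.07]
    - [-1, -0.004, -0.14, -0.016, -0.07]
    - [-1, -0.004, -0.17, -0.02, -0.07]

```text
time: 6.6
tool_pos: [0.5533, -0.1234, 0.1533]
ee_rot: [2.584, 1.564, 2.879]
wrist_force: [0.5, -0.2, -2.5]
width: 0.0239
```

Emit:
send_rows:
  increments:
    - [-1, 0, 0, 0, 0]
    - [-1, 0, 0, 0, 0]
    - [-1, 0, 0, 0, 0]

```text
time: 6.85
tool_pos: [0.5539, -0.1207, 0.1546]
ee_rot: [2.362, 1.566, 2.658]
wrist_force: [0.8, 0.9, -1.9]
width: 0.0238
```

```bash
python3 - <<'E'
from h import *
plan([.565,-.209,.155],107.4)
E
```

```text
t 6.85 pos [ 0.5539 -0.1207  0.1546] jaw yaw 106.96 w 0.0238 F [ 0.8  0.9 -1.9] q6 -2.18
 shift tool [-0.0007 -0.0877 -0.0151] roll deg -0.44 rad -0.0077  (tool x z-comp -0.99999 ) toolY [-0.292  0.957  0.004] toolZ [ 0.957  0.292 -0.004]
```

Emit:
send_rows:
  increments:
    - [-1, 0, -0.03, -0.005, -0.008]
    - [-1, 0, -0.06, -0.01, -0.008]
    - [-1, 0, -0.088, -0.015, -0.008]
    - [-1, 0, -0.088, -0.015, -0.008]
    - [-1, 0, -0.088, -0.015, -0.008]

```text
time: 7.27
tool_pos: [0.5662, -0.2093, 0.1559]
ee_rot: [2.094, 1.568, 2.399]
wrist_force: [-0.2, 0.0, -2.3]
width: 0.0239
```

Emit:
send_rows:
  increments:
    - [-1, 0, 0, 0, 0]
    - [-1, 0, 0, 0, 0]
    - [-1, 0, 0, 0, 0]

```text
time: 7.52
tool_pos: [0.5666, -0.2084, 0.1574]
ee_rot: [1.437, 1.57, 1.744]
wrist_force: [-0.4, -0.2, -1.6]
width: 0.024
```

```bash
python3 - <<'E'
from h import *
plan([.565,-.209,.155],107.4)
s=snap('side');crop(s,260,180,400,360,'s11.png',4)
t=snap('top');crop(t,340,120,440,220,'t11.png',5)
E
```

```text
t 7.52 pos [ 0.5666 -0.2084  0.1574] jaw yaw 107.55 w 0.024 F [-0.4 -0.2 -1.6] q6 -2.32
 shift tool [ 0.0024 -0.0001 -0.0017] roll deg 0.15 rad 0.0027  (tool x z-comp -1.0 ) toolY [-0.302  0.953  0.001] toolZ [0.953 0.302 0.   ]
```

View pics/s11.png

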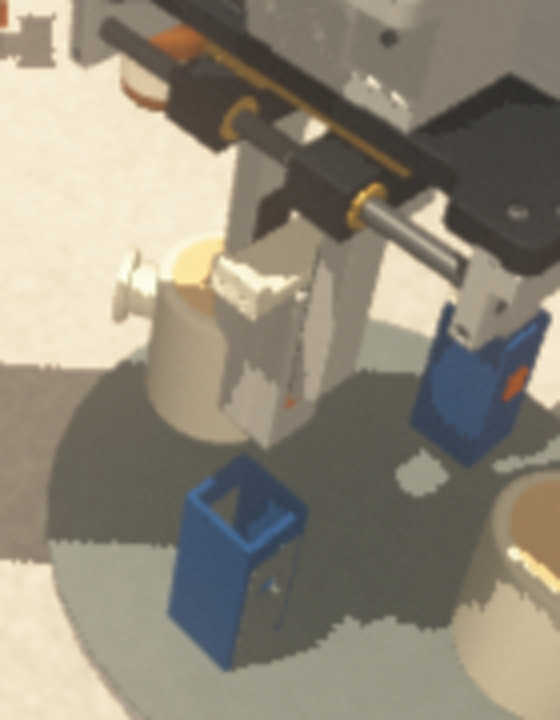

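View pics/t11.png

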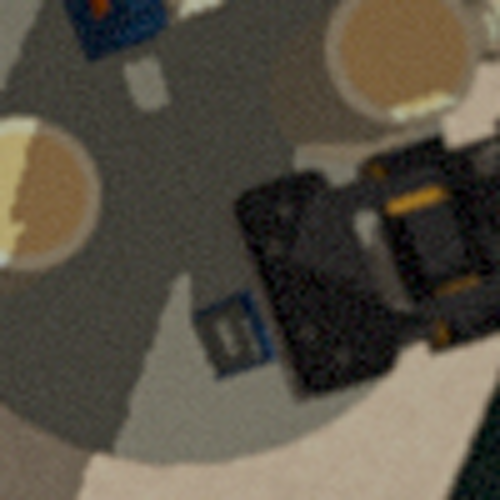

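Emit:
send_rows:
  increments:
    - [-1, 0.015, 0, -0.0015, 0]
    - [-1, 0.03, 0, -0.0015, 0]
    - [-1, 0.037, 0, -0.0015, 0]
    - [-1, 0.037, 0, -0.0015, 0]
    - [-1, 0.037, 0, -0.0015, 0]

```text
time: 8.03
tool_pos: [0.5649, -0.2102, 0.1201]
ee_rot: [2.22, 1.57, 2.524]
wrist_force: [0.1, 0.1, -2.7]
width: 0.024
```

Emit:
send_rows:
  increments:
    - [-1, 0, 0, 0, 0]
    - [-1, 0, 0, 0, 0]

```text
time: 8.2
tool_pos: [0.5658, -0.2109, 0.1217]
ee_rot: [-0.715, 1.569, -0.41]
wrist_force: [-0.8, 0.0, -1.6]
width: 0.0237
```

```bash
python3 - <<'E'
from h import *
plan([.565,-.209,.110],107.4)
s=snap('side');crop(s,285,230,345,350,'s12.png',6)
o=robot.get_obs();p=o['tool_pos'];M=R.from_euler('xyz',o['ee_rot']).as_matrix()
z=p[2]-.0086;print('foot z',z)
for lab,h,zz in(('foot',.0085,z),('taper',.012,z+.006),('stem50',.012,z+.05)):
  for a in(-1,1):
    for b in(-1,1):
      P=np.array([p[0],p[1],zz])+M[:,1]*a*h+M[:,2]*b*h
      print(lab,a,b,np.round((np.array(proj(s,P))-[285,230])*6+2.5))
E
```

```text
t 8.2 pos [ 0.5658 -0.2109  0.1217] jaw yaw 107.43 w 0.0237 F [-0.8  0.  -1.6] q6 -2.33
 shift tool [ 0.0117  0.002  -0.0002] roll deg 0.03 rad 0.0005  (tool x z-comp -1.0 ) toolY [-0.3    0.954 -0.001] toolZ [0.954 0.3   0.002]
foot z 0.11302340113539025
foot -1 -1 [231. 471.]
foot -1 1 [279. 436.]
foot 1 -1 [182. 424.]
foot 1 1 [229. 391.]
taper -1 -1 [235. 473.]
taper -1 1 [303. 423.]
taper 1 -1 [164. 407.]
taper 1 1 [232. 360.]
stem50 -1 -1 [259. 355.]
stem50 -1 1 [330. 306.]
stem50 1 -1 [184. 290.]
stem50 1 1 [254. 243.]
```

View pics/s12.png

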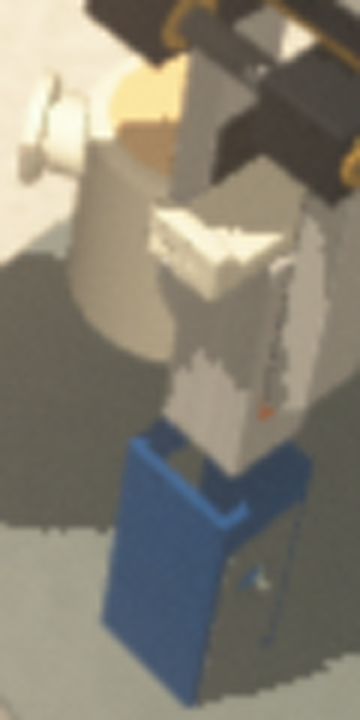

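Emit:
send_rows:
  increments:
    - [-1, 0, 0.0015, -0.0005, 0]
    - [-1, 0.004, 0.0015, -0.0005, 0]
    - [-1, 0.008, 0.0015, -0.0005, 0]
    - [-1, 0.012, 0.0015, -0.0005, 0]
    - [-1, 0.012, 0.0015, -0.0005, 0]

```text
time: 8.67
tool_pos: [0.5639, -0.209, 0.107]
ee_rot: [2.005, 1.569, 2.309]
wrist_force: [-0.7, 0.8, -2.1]
width: 0.0236
```

```bash
python3 - <<'E'
from h import *
for _ in range(2):
    plan([.565,-.209,.110],107.4); s=snap('side')
crop(s,285,230,345,350,'s13.png',6)
E
```

```text
t 8.67 pos [ 0.5639 -0.209   0.107 ] jaw yaw 107.43 w 0.0236 F [-0.7  0.8 -2.1] q6 -2.32
 shift tool [-0.003  -0.0003  0.001 ] roll deg 0.03 rad 0.0006  (tool x z-comp -1.0 ) toolY [-0.3    0.954  0.001] toolZ [ 0.954  0.3   -0.001]
t 8.72 pos [ 0.5639 -0.2091  0.1075] jaw yaw 107.43 w 0.0237 F [ 0.2 -0.4 -1.5] q6 -2.32
 shift tool [-0.0025 -0.0003  0.0011] roll deg 0.03 rad 0.0005  (tool x z-comp -1.0 ) toolY [-0.3    0.954  0.001] toolZ [ 0.954  0.3   -0.001]
```

View pics/s13.png

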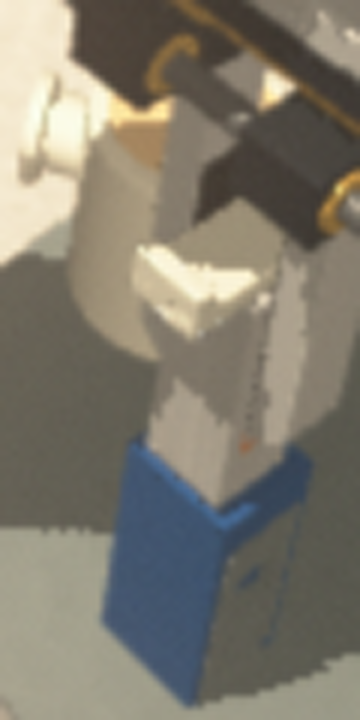

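Emit:
send_rows:
  increments:
    - [-1, 0, 0, 0.001, 0]
    - [-1, 0.003, 0, 0.001, 0]
    - [-1, 0.006, 0, 0.001, 0]
    - [-1, 0.009, 0, 0.001, 0]

```text
time: 9.1
tool_pos: [0.5657, -0.2089, 0.0994]
ee_rot: [-0.251, 1.569, 0.053]
wrist_force: [1.3, 0.9, -1.8]
width: 0.0238
```

```bash
python3 - <<'E'
from h import *
for _ in range(2):
    plan([.565,-.209,.110],107.4); s=snap('side')
crop(s,285,230,345,350,'s14.png',6)
E
```

```text
t 9.1 pos [ 0.5657 -0.2089  0.0994] jaw yaw 107.44 w 0.0238 F [ 1.3  0.9 -1.8] q6 -2.32
 shift tool [-0.0106  0.0001 -0.0006] roll deg 0.04 rad 0.0007  (tool x z-comp -1.0 ) toolY [-0.3    0.954 -0.   ] toolZ [0.954 0.3   0.001]
t 9.15 pos [ 0.5655 -0.2087  0.0986] jaw yaw 107.44 w 0.024 F [ 2.3  0.7 -1.6] q6 -2.32
 shift tool [-0.0114 -0.0001 -0.0006] roll deg 0.04 rad 0.0007  (tool x z-comp -1.0 ) toolY [-0.3    0.954  0.   ] toolZ [0.954 0.3   0.001]
```

View pics/s14.png

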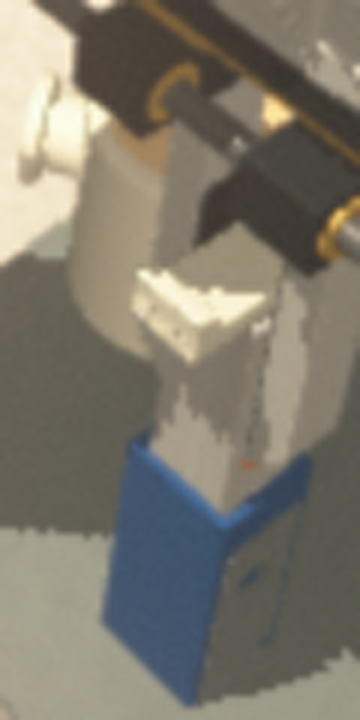

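Emit:
send_rows:
  increments:
    - [-1, 0.003, 0, 0.0005, 0]
    - [-1, 0.006, 0, 0.0005, 0]
    - [-1, 0.009, 0, 0.0005, 0]
    - [-1, 0.009, 0, 0.0005, 0]

```text
time: 9.53
tool_pos: [0.5656, -0.2086, 0.0895]
ee_rot: [1.546, 1.57, 1.85]
wrist_force: [1.7, 1.1, -3.0]
width: 0.0236
```

```bash
python3 - <<'E'
from h import *
for _ in range(2):
    plan([.565,-.209,.110],107.4); s=snap('side')
crop(s,285,230,345,350,'s15.png',6)
E
```

```text
t 9.53 pos [ 0.5656 -0.2086  0.0895] jaw yaw 107.44 w 0.0236 F [ 1.7  1.1 -3. ] q6 -2.32
 shift tool [-0.0205 -0.0002 -0.0007] roll deg 0.04 rad 0.0006  (tool x z-comp -1.0 ) toolY [-0.3    0.954  0.001] toolZ [0.954 0.3   0.   ]
t 9.58 pos [ 0.5656 -0.2086  0.0897] jaw yaw 107.44 w 0.0239 F [ 2.3  0.3 -2.2] q6 -2.32
 shift tool [-0.0203 -0.0002 -0.0007] roll deg 0.04 rad 0.0006  (tool x z-comp -1.0 ) toolY [-0.3    0.954  0.001] toolZ [ 0.954  0.3   -0.   ]
```

View pics/s15.png

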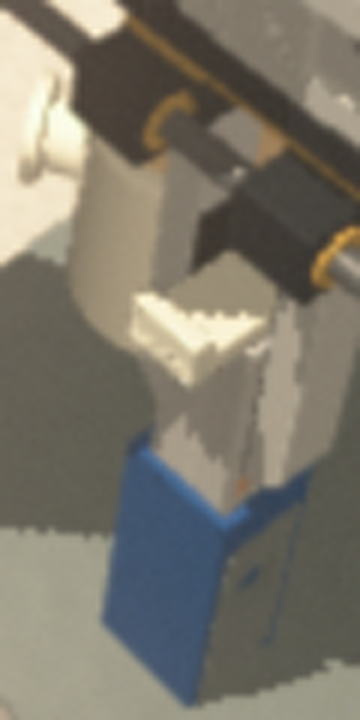

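Emit:
send_rows:
  increments:
    - [-1, 0.002, 0, 0.0005, 0]
    - [-1, 0.004, 0, 0.0005, 0]
    - [-1, 0.005, 0, 0.0005, 0]
    - [-1, 0.005, 0, 0.0005, 0]

```text
time: 9.97
tool_pos: [0.5657, -0.2087, 0.0849]
ee_rot: [2.554, 1.57, 2.858]
wrist_force: [0.1, 1.2, -2.2]
width: 0.0239
```

```bash
python3 - <<'E'
from h import *
for _ in range(2):
    plan([.565,-.209,.110],107.4); s=snap('side')
crop(s,300,270,345,330,'s16.png',10)
E
```

```text
t 9.97 pos [ 0.5657 -0.2087  0.0849] jaw yaw 107.42 w 0.0239 F [ 0.1  1.2 -2.2] q6 -2.32
 shift tool [-0.0251 -0.0001 -0.0008] roll deg 0.02 rad 0.0004  (tool x z-comp -1.0 ) toolY [-0.299  0.954  0.001] toolZ [ 0.954  0.299 -0.001]
t 10.02 pos [ 0.5657 -0.2087  0.085 ] jaw yaw 107.42 w 0.0239 F [-0.1  0.4 -2.8] q6 -2.32
 shift tool [-0.025  -0.0001 -0.0008] roll deg 0.02 rad 0.0004  (tool x z-comp -1.0 ) toolY [-0.299  0.954  0.   ] toolZ [ 0.954  0.299 -0.001]
```

View pics/s16.png

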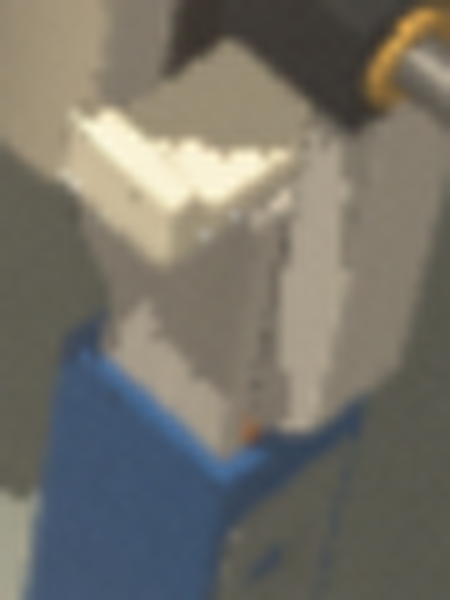

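Emit:
send_rows:
  increments:
    - [-1, 0.001, 0, 0, 0]
    - [-1, 0.001, 0, 0, 0]
    - [-1, 0.002, 0, 0, 0]
    - [-1, 0.002, 0, 0, 0]

```text
time: 10.4
tool_pos: [0.5659, -0.2087, 0.0832]
ee_rot: [2.359, 1.57, 2.663]
wrist_force: [-0.5, -1.5, -2.4]
width: 0.0238
```

```bash
python3 - <<'E'
from h import *
for _ in range(2):
    plan([.565,-.209,.110],107.4); s=snap('side')
crop(s,300,270,345,330,'s17.png',10)
E
```

```text
t 10.4 pos [ 0.5659 -0.2087  0.0832] jaw yaw 107.43 w 0.0238 F [-0.5 -1.5 -2.4] q6 -2.32
 shift tool [-0.0268 -0.     -0.001 ] roll deg 0.03 rad 0.0005  (tool x z-comp -1.0 ) toolY [-0.3    0.954  0.   ] toolZ [ 0.954  0.3   -0.   ]
t 10.45 pos [ 0.566  -0.2087  0.0832] jaw yaw 107.43 w 0.0243 F [-0.3 -0.  -1.7] q6 -2.32
 shift tool [-0.0268 -0.     -0.001 ] roll deg 0.03 rad 0.0005  (tool x z-comp -1.0 ) toolY [-0.3    0.954  0.   ] toolZ [ 0.954  0.3   -0.   ]
```

View pics/s17.png

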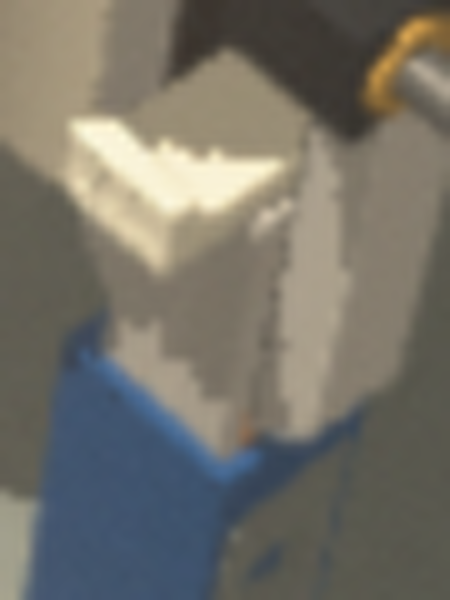

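Emit:
send_rows:
  increments:
    - [-1, 0.001, 0, 0, 0]
    - [-1, 0.001, 0, 0, 0]
    - [-1, 0.002, 0, 0, 0]
    - [-1, 0.002, 0, 0, 0]

```text
time: 10.83
tool_pos: [0.566, -0.2086, 0.0811]
ee_rot: [2.13, 1.57, 2.435]
wrist_force: [-0.8, -0.2, -1.5]
width: 0.024
```

```bash
python3 - <<'E'
from h import *
for _ in range(2):
    plan([.565,-.209,.110],107.4); s=snap('side')
crop(s,300,270,345,330,'s18.png',10)
E
```

```text
t 10.83 pos [ 0.566  -0.2086  0.0811] jaw yaw 107.43 w 0.024 F [-0.8 -0.2 -1.5] q6 -2.32
 shift tool [-0.0289 -0.     -0.001 ] roll deg 0.03 rad 0.0005  (tool x z-comp -1.0 ) toolY [-0.3    0.954  0.   ] toolZ [ 0.954  0.3   -0.   ]
t 10.88 pos [ 0.566  -0.2087  0.0812] jaw yaw 107.43 w 0.0241 F [-0.5 -1.1 -1.3] q6 -2.32
 shift tool [-0.0288 -0.     -0.0011] roll deg 0.03 rad 0.0005  (tool x z-comp -1.0 ) toolY [-0.3    0.954  0.   ] toolZ [ 0.954  0.3   -0.   ]
```

View pics/s18.png

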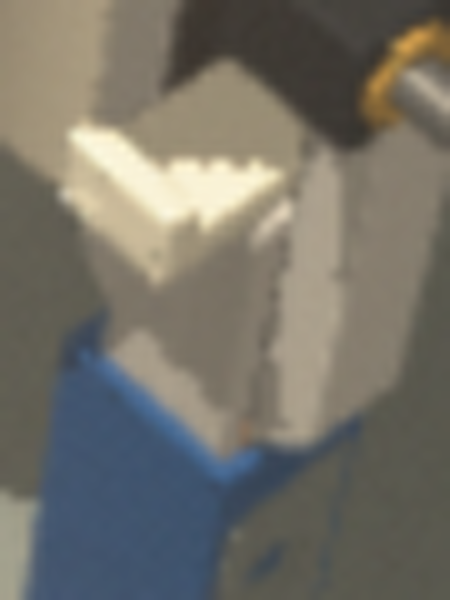

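Emit:
send_rows:
  increments:
    - [-1, 0.001, 0, 0, 0]
    - [-1, 0.001, 0, 0, 0]
    - [0.2, 0.001, 0, 0, 0]
    - [0.2, 0.001, 0, 0, 0]
    - [0.2, 0.001, 0, 0, 0]

```text
time: 11.35
tool_pos: [0.5665, -0.2089, 0.081]
ee_rot: [-0.777, 1.569, -0.473]
wrist_force: [0.6, -0.1, 0.3]
width: 0.0401
```

Emit:
send_rows:
  increments:
    - [0.2, 0, 0, 0, 0]
    - [0.2, -0.01, 0, 0, 0]
    - [0.2, -0.04, 0, 0, 0]
    - [0.2, -0.075, 0, 0, 0]
    - [0.2, -0.095, 0, 0, 0]

```text
time: 11.77
tool_pos: [0.5672, -0.2093, 0.1803]
ee_rot: [-0.75, 1.565, -0.445]
wrist_force: [-0.8, -0.1, 0.4]
width: 0.0561
```

```bash
python3 - <<'E'
from h import *
for _ in range(2):
    plan([.565,-.209,.110],107.4); s=snap('side')
crop(s,285,230,345,350,'s19.png',6)
E
```

```text
t 11.77 pos [ 0.5672 -0.2093  0.1803] jaw yaw 107.43 w 0.0561 F [-0.8 -0.1  0.4] q6 -2.32
 shift tool [ 0.0703  0.0012 -0.0023] roll deg 0.03 rad 0.0005  (tool x z-comp -0.99998 ) toolY [-0.3    0.954 -0.004] toolZ [0.954 0.3   0.004]
t 11.82 pos [ 0.5691 -0.2102  0.1848] jaw yaw 107.43 w 0.0563 F [ 1.2 -0.3  3.2] q6 -2.32
 shift tool [ 0.0748  0.0031 -0.0043] roll deg 0.03 rad 0.0005  (tool x z-comp -0.99991 ) toolY [-0.299  0.954 -0.009] toolZ [0.954 0.3   0.01 ]
```

View pics/s19.png

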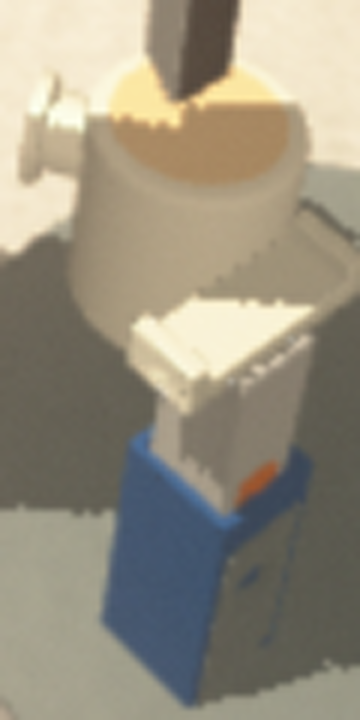

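Emit:
send_rows:
  increments:
    - [-1, 0, 0.0005, -0.001, 0]
    - [-1, 0, 0.0005, -0.001, 0]
    - [-1, 0, 0.0005, -0.001, 0]
    - [-1, 0, 0.0005, -0.001, 0]
    - [-1, 0, 0.0005, -0.001, 0]

```text
time: 12.28
tool_pos: [0.5643, -0.2082, 0.1738]
ee_rot: [2.352, 1.568, 2.656]
wrist_force: [-0.5, 0.2, -0.0]
width: 0.0266
```

Emit:
send_rows:
  increments:
    - [-1, 0, 0, 0, 0]
    - [-1, 0, 0, 0, 0]
    - [-1, 0, 0, 0, 0]
    - [-1, 0, 0, 0, 0]
    - [-1, 0, 0, 0, 0]

```text
time: 12.7
tool_pos: [0.565, -0.2085, 0.1754]
ee_rot: [0.003, 1.571, 0.308]
wrist_force: [-0.2, 0.6, 0.3]
width: 0.0002
```

```bash
python3 - <<'E'
from h import *
plan([.565,-.209,.16],107.4); s=snap('side')
crop(s,270,180,370,330,'s20.png',5)
E
```

```text
t 12.7 pos [ 0.565  -0.2085  0.1754] jaw yaw 107.43 w 0.0002 F [-0.2  0.6  0.3] q6 -2.32
 shift tool [ 0.0154 -0.0004 -0.0001] roll deg 0.03 rad 0.0005  (tool x z-comp -1.0 ) toolY [-0.3    0.954  0.   ] toolZ [0.954 0.3   0.   ]
```

View pics/s20.png

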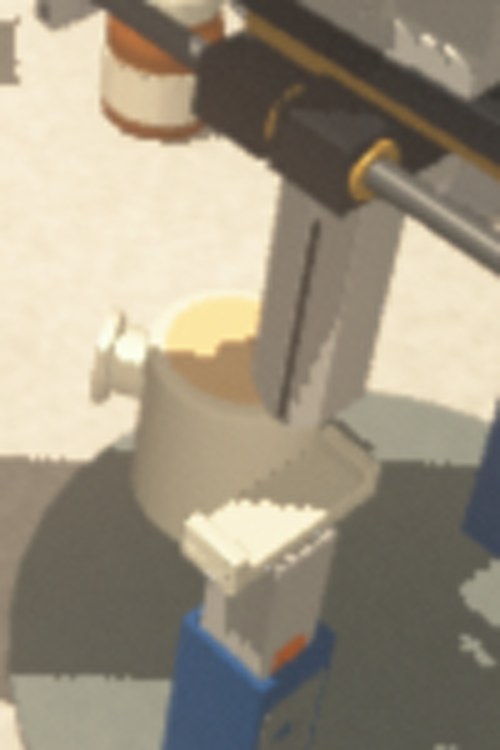

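Emit:
send_rows:
  increments:
    - [-1, 0.006, 0, 0.0005, 0]
    - [-1, 0.012, 0, 0.0005, 0]
    - [-1, 0.018, 0, 0.0005, 0]
    - [-1, 0.024, 0, 0.0005, 0]
    - [-1, 0.026, 0, 0.0005, 0]

```text
time: 13.17
tool_pos: [0.5646, -0.208, 0.1473]
ee_rot: [2.367, 1.568, 2.671]
wrist_force: [-0.0, -0.1, -0.7]
width: 0.0004
```

Emit:
send_rows:
  increments:
    - [-1, 0.002, 0, 0, 0]
    - [-1, 0.004, 0, 0, 0]
    - [-1, 0.004, 0, 0, 0]

```text
time: 13.42
tool_pos: [0.5653, -0.2083, 0.1449]
ee_rot: [2.215, 1.57, 2.519]
wrist_force: [-0.4, 0.7, 0.0]
width: 0.0005
```

```bash
python3 - <<'E'
from h import *
plan([.565,-.209,.16],107.4); s=snap('side')
crop(s,270,180,370,330,'s21.png',5)
E
```

```text
t 13.42 pos [ 0.5653 -0.2083  0.1449] jaw yaw 107.43 w 0.0005 F [-0.4  0.7  0. ] q6 -2.32
 shift tool [-0.0151 -0.0006 -0.0005] roll deg 0.03 rad 0.0005  (tool x z-comp -1.0 ) toolY [-0.3    0.954  0.   ] toolZ [ 0.954  0.3   -0.   ]
```

View pics/s21.png

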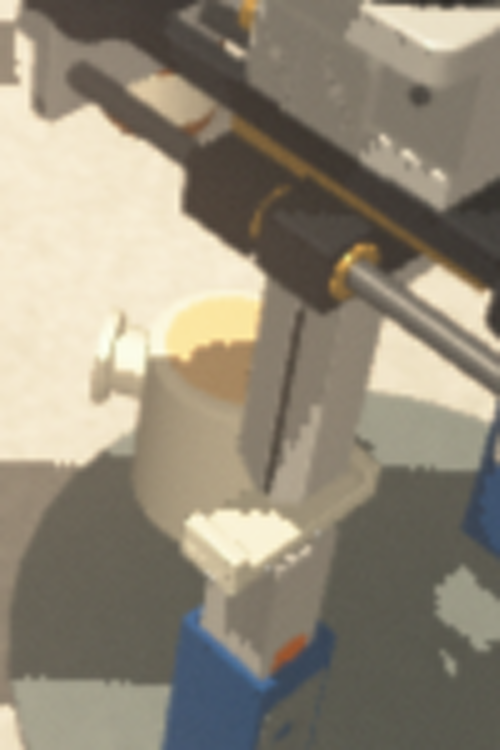

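Tip at about (275,500), ~8 mm above the bar. Continue in small steps.

Emit:
send_rows:
  increments:
    - [-1, 0.002, -0.0005, 0, 0]
    - [-1, 0.004, -0.0005, 0, 0]
    - [-1, 0.005, -0.0005, 0, 0]
    - [-1, 0.005, -0.0005, 0, 0]

```text
time: 13.8
tool_pos: [0.5655, -0.2088, 0.14]
ee_rot: [2.206, 1.57, 2.511]
wrist_force: [0.0, 0.0, 0.3]
width: 0.0003
```

Emit:
send_rows:
  increments:
    - [-1, 0.001, 0, 0, 0]
    - [-1, 0.002, 0, 0, 0]

```text
time: 13.97
tool_pos: [0.5657, -0.2089, 0.1384]
ee_rot: [-0.406, 1.57, -0.102]
wrist_force: [0.2, 0.1, -0.2]
width: 0.0004
```

Emit:
send_rows:
  increments:
    - [-1, 0.001, 0, 0, 0]
    - [-1, 0.002, 0, 0, 0]

```text
time: 14.13
tool_pos: [0.5657, -0.2089, 0.1364]
ee_rot: [-0.258, 1.571, 0.046]
wrist_force: [-0.4, -0.6, 2.5]
width: 0.0001
```

Emit:
send_rows:
  increments:
    - [-1, 0.001, 0, 0, 0]
    - [-1, 0.002, 0, 0, 0]

```text
time: 14.3
tool_pos: [0.5659, -0.209, 0.135]
ee_rot: [-0.673, 1.57, -0.369]
wrist_force: [-1.2, -0.3, 2.7]
width: 0.0003
```

Emit:
send_rows:
  increments:
    - [-1, 0.001, 0, 0, 0]
    - [-1, 0.002, 0, 0, 0]

```text
time: 14.47
tool_pos: [0.5658, -0.2089, 0.1329]
ee_rot: [-0.57, 1.57, -0.265]
wrist_force: [-0.6, -0.2, 2.7]
width: 0.0007
```

Emit:
send_rows:
  increments:
    - [-1, 0.001, 0, 0, 0]
    - [-1, 0.002, 0, 0, 0]

```text
time: 14.63
tool_pos: [0.5657, -0.2088, 0.1304]
ee_rot: [-0.253, 1.57, 0.051]
wrist_force: [-0.6, 0.3, 3.5]
width: 0.0004
```

Emit:
send_rows:
  increments:
    - [-1, 0.001, 0, 0, 0]
    - [-1, 0.002, 0, 0, 0]
    - [-1, 0.003, 0, 0, 0]

```text
time: 14.88
tool_pos: [0.5656, -0.2089, 0.1272]
ee_rot: [0.608, 1.571, 0.912]
wrist_force: [0.2, -0.8, 2.6]
width: 0.0002
```

Emit:
send_rows:
  increments:
    - [-1, 0.001, 0, 0, 0]
    - [-1, 0.002, 0, 0, 0]
    - [-1, 0.003, 0, 0, 0]

```text
time: 15.13
tool_pos: [0.5656, -0.2089, 0.1242]
ee_rot: [1.768, 1.571, 2.072]
wrist_force: [-0.1, 0.6, 3.0]
width: 0.0003
```

```bash
python3 - <<'E'
from h import *
plan([.565,-.209,.16],107.4); s=snap('side')
crop(s,270,180,370,330,'s22.png',5)
E
```

```text
t 15.13 pos [ 0.5656 -0.2089  0.1242] jaw yaw 107.43 w 0.0003 F [-0.1  0.6  3. ] q6 -2.32
 shift tool [-0.0358  0.0001 -0.0006] roll deg 0.03 rad 0.0005  (tool x z-comp -1.0 ) toolY [-0.3    0.954  0.   ] toolZ [ 0.954  0.3   -0.   ]
```

View pics/s22.png

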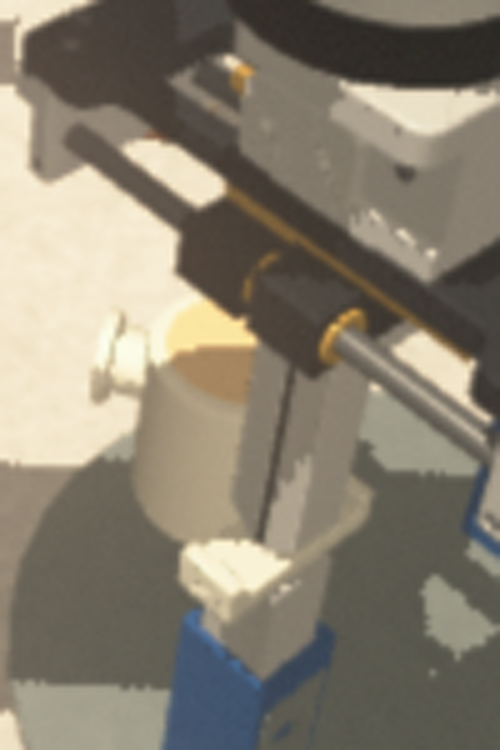

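Sliding smoothly, buttons below the mouth. Continue gently.

Emit:
send_rows:
  increments:
    - [-1, 0.001, 0, 0, 0]
    - [-1, 0.002, 0, 0, 0]
    - [-1, 0.003, 0, 0, 0]

```text
time: 15.43
tool_pos: [0.5656, -0.2089, 0.1213]
ee_rot: [-0.146, 1.571, 0.158]
wrist_force: [0.3, 0.4, 1.5]
width: 0.0005
```

Emit:
send_rows:
  increments:
    - [-1, 0.001, 0, 0, 0]
    - [-1, 0.002, 0, 0, 0]
    - [-1, 0.003, 0, 0, 0]

```text
time: 15.68
tool_pos: [0.5656, -0.2089, 0.1183]
ee_rot: [0.875, 1.571, 1.179]
wrist_force: [-0.4, 0.3, 3.0]
width: 0.0007
```

Emit:
send_rows:
  increments:
    - [-1, 0.001, 0, 0, 0]
    - [-1, 0.002, 0, 0, 0]

```text
time: 15.85
tool_pos: [0.5656, -0.2088, 0.1162]
ee_rot: [1.673, 1.571, 1.977]
wrist_force: [0.5, 0.1, 3.5]
width: 0.0005
```

Emit:
send_rows:
  increments:
    - [-1, 0.001, 0, 0, 0]
    - [-1, 0.002, 0, 0, 0]

```text
time: 16.02
tool_pos: [0.5656, -0.2088, 0.1143]
ee_rot: [1.471, 1.571, 1.776]
wrist_force: [-0.3, -0.2, 2.3]
width: 0.0008
```

Emit:
send_rows:
  increments:
    - [-1, 0.001, 0, 0, 0]
    - [-1, 0.002, 0, 0, 0]

```text
time: 16.18
tool_pos: [0.5656, -0.2088, 0.1123]
ee_rot: [0.806, 1.571, 1.11]
wrist_force: [-0.9, 0.0, 2.9]
width: 0.0005
```

Emit:
send_rows:
  increments:
    - [-1, 0.001, 0, 0, 0]
    - [-1, 0.002, 0, 0, 0]

```text
time: 16.35
tool_pos: [0.5656, -0.2089, 0.1103]
ee_rot: [0.481, 1.571, 0.786]
wrist_force: [0.9, -0.1, 2.8]
width: 0.0005
```

```bash
python3 - <<'E'
from h import *
plan([.565,-.209,.16],107.4); s=snap('side')
crop(s,290,260,350,350,'s23.png',7)
E
```

```text
t 16.35 pos [ 0.5656 -0.2089  0.1103] jaw yaw 107.43 w 0.0005 F [ 0.9 -0.1  2.8] q6 -2.32
 shift tool [-0.0497  0.0001 -0.0006] roll deg 0.03 rad 0.0005  (tool x z-comp -1.0 ) toolY [-0.3    0.954  0.   ] toolZ [0.954 0.3   0.   ]
```

View pics/s23.png

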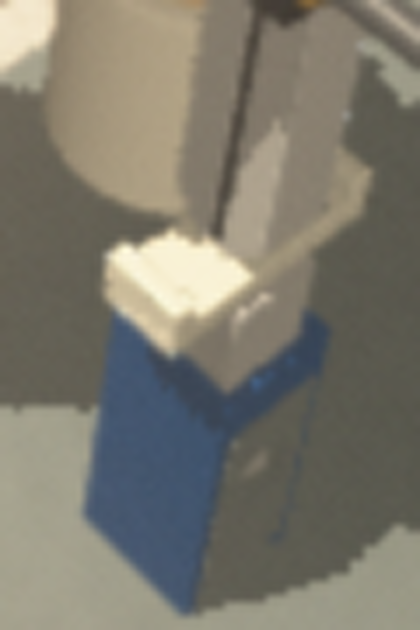

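Emit:
send_rows:
  increments:
    - [-1, 0.001, 0, 0, 0]
    - [-1, 0.002, 0, 0, 0]

```text
time: 16.57
tool_pos: [0.5657, -0.2089, 0.1084]
ee_rot: [-0.674, 1.571, -0.37]
wrist_force: [-0.6, -0.9, 3.6]
width: 0.0007
```

Emit:
send_rows:
  increments:
    - [-1, 0.001, 0, 0, 0]
    - [-1, 0.002, 0, 0, 0]

```text
time: 16.73
tool_pos: [0.5656, -0.2089, 0.1063]
ee_rot: [-0.181, 1.571, 0.123]
wrist_force: [-0.2, 0.9, 2.6]
width: 0.0005
```

```bash
python3 - <<'E'
from h import *
plan([.565,-.209,.16],107.4); s=snap('side')
crop(s,290,260,350,350,'s24.png',7)
E
```

```text
t 16.73 pos [ 0.5656 -0.2089  0.1063] jaw yaw 107.43 w 0.0005 F [-0.2  0.9  2.6] q6 -2.32
 shift tool [-0.0537  0.0001 -0.0006] roll deg 0.03 rad 0.0005  (tool x z-comp -1.0 ) toolY [-0.3    0.954 -0.   ] toolZ [0.954 0.3   0.   ]
```

View pics/s24.png

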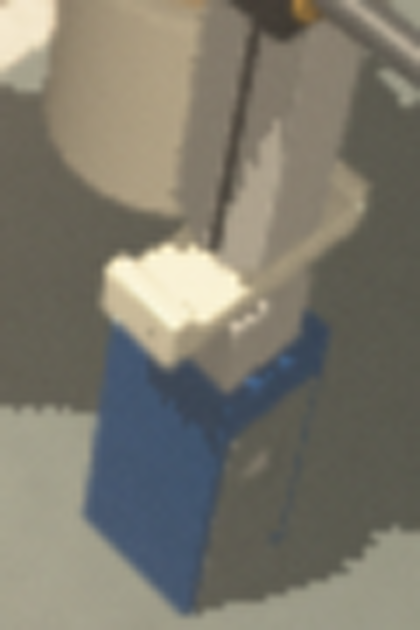

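Emit:
send_rows:
  increments:
    - [-1, 0.001, 0, 0, 0]
    - [-1, 0.002, 0, 0, 0]

```text
time: 16.95
tool_pos: [0.5657, -0.2089, 0.1043]
ee_rot: [-0.528, 1.571, -0.223]
wrist_force: [0.7, -0.0, 2.8]
width: 0.0006
```

Emit:
send_rows:
  increments:
    - [-1, 0.001, 0, 0, 0]
    - [-1, 0.002, 0, 0, 0]

```text
time: 17.12
tool_pos: [0.5656, -0.2089, 0.1022]
ee_rot: [1.033, 1.571, 1.337]
wrist_force: [-0.2, -0.1, 2.5]
width: 0.0009
```

```bash
python3 - <<'E'
from h import *
plan([.565,-.209,.16],107.4); s=snap('side')
crop(s,290,260,350,350,'s25.png',7)
E
```

```text
t 17.12 pos [ 0.5656 -0.2089  0.1022] jaw yaw 107.43 w 0.0009 F [-0.2 -0.1  2.5] q6 -2.32
 shift tool [-0.0578  0.     -0.0006] roll deg 0.03 rad 0.0005  (tool x z-comp -1.0 ) toolY [-0.3    0.954  0.   ] toolZ [0.954 0.3   0.   ]
```

View pics/s25.png

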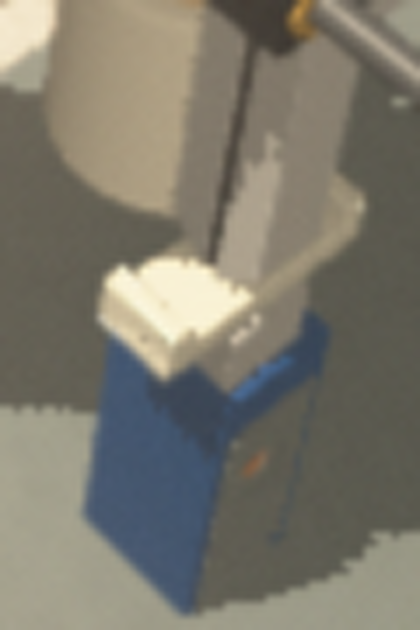

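Emit:
send_rows:
  increments:
    - [-1, 0.001, 0, 0, 0]
    - [-1, 0.001, 0, 0, 0]

```text
time: 17.33
tool_pos: [0.565, -0.2086, 0.1003]
ee_rot: [2.344, 1.569, 2.648]
wrist_force: [0.4, 0.6, 0.0]
width: 0.0003
```

Emit:
send_rows:
  increments:
    - [-1, 0.001, 0, 0, 0]
    - [-1, 0.001, 0, 0, 0]

```text
time: 17.5
tool_pos: [0.5654, -0.2087, 0.0998]
ee_rot: [2.245, 1.57, 2.549]
wrist_force: [0.0, 0.7, -0.2]
width: 0.0006
```

```bash
python3 - <<'E'
from h import *
plan([.565,-.209,.16],107.4); s=snap('side')
crop(s,290,260,350,350,'s26.png',7)
E
```

```text
t 17.5 pos [ 0.5654 -0.2087  0.0998] jaw yaw 107.43 w 0.0006 F [ 0.   0.7 -0.2] q6 -2.32
 shift tool [-0.0602 -0.0001 -0.0005] roll deg 0.03 rad 0.0005  (tool x z-comp -1.0 ) toolY [-0.3    0.954  0.001] toolZ [ 0.954  0.3   -0.001]
```

View pics/s26.png

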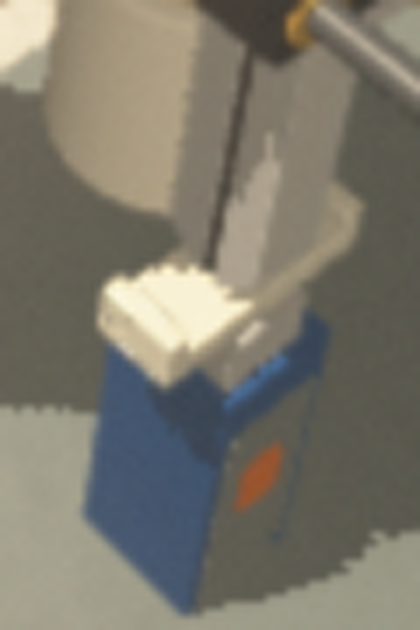

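Emit:
send_rows:
  increments:
    - [-1, 0.001, 0, 0, 0]
    - [-1, 0.001, 0, 0, 0]

```text
time: 17.72
tool_pos: [0.5658, -0.2089, 0.0997]
ee_rot: [-0.473, 1.57, -0.169]
wrist_force: [-0.8, 0.1, 1.7]
width: 0.0001
```

Emit:
send_rows:
  increments:
    - [-1, 0.001, 0, 0, 0]
    - [-1, 0.001, 0, 0, 0]

```text
time: 17.88
tool_pos: [0.5662, -0.2089, 0.0996]
ee_rot: [-0.54, 1.569, -0.236]
wrist_force: [-0.8, 0.4, 4.8]
width: 0.0005
```

Emit:
send_rows:
  increments:
    - [-1, 0.001, 0, 0, 0]
    - [-1, 0.001, 0, 0, 0]

```text
time: 18.05
tool_pos: [0.5666, -0.2089, 0.0996]
ee_rot: [-0.566, 1.568, -0.261]
wrist_force: [-0.9, 1.2, 6.6]
width: 0.0005
```

Emit:
send_rows:
  increments:
    - [-1, 0.001, 0, 0, 0]
    - [-1, 0.001, 0, 0, 0]

```text
time: 18.22
tool_pos: [0.5669, -0.209, 0.0995]
ee_rot: [-0.57, 1.566, -0.266]
wrist_force: [-1.1, 1.5, 9.4]
width: 0.0003
```

Firm stop with 9 N and no further motion. Retract and look from both cameras.

Emit:
send_rows:
  increments:
    - [-1, -0.006, 0, 0, 0]
    - [-1, -0.02, 0, 0, 0]
    - [-1, -0.05, 0, 0, 0]
    - [-1, -0.08, 0, 0, 0]
    - [-1, -0.11, 0, 0, 0]

```text
time: 18.63
tool_pos: [0.5649, -0.2087, 0.2064]
ee_rot: [2.44, 1.568, 2.744]
wrist_force: [1.0, 0.5, -0.3]
width: 0.0005
```

Emit:
send_rows:
  increments:
    - [-1, 0, 0.04, -0.005, 0]
    - [-1, 0, 0.08, -0.01, 0]
    - [-1, 0, 0.12, -0.01, 0]
    - [-1, 0, 0.16, -0.01, 0]
    - [-1, 0, 0.2, -0.01, 0]

```text
time: 19.05
tool_pos: [0.495, -0.0197, 0.2059]
ee_rot: [2.524, 1.57, 2.827]
wrist_force: [-0.2, -0.1, -0.3]
width: 0.0002
```

Emit:
send_rows:
  increments:
    - [-1, 0, 0.04, 0, 0]
    - [-1, 0, 0.08, 0, 0]
    - [-1, 0, 0.08, 0, 0]
    - [-1, 0, 0.08, 0, 0]

```text
time: 19.38
tool_pos: [0.4716, 0.0568, 0.2063]
ee_rot: [-1.568, 1.57, -1.26]
wrist_force: [0.3, 0.3, 0.7]
width: 0.0007
```

```bash
python3 - <<'E'
from h import *
plan([.565,-.209,.16],107.4); s=snap('side');t=snap('top')
crop(s,270,230,450,380,'s27.png',4)
crop(t,310,90,440,220,'t27.png',5)
E
```

```text
t 19.38 pos [0.4716 0.0568 0.2063] jaw yaw 107.67 w 0.0007 F [0.3 0.3 0.7] q6 -1.88
 shift tool [ 0.0464 -0.2816  0.0084] roll deg 0.27 rad 0.0047  (tool x z-comp -1.0 ) toolY [-0.303  0.953 -0.   ] toolZ [0.953 0.303 0.   ]
```

View pics/s27.png

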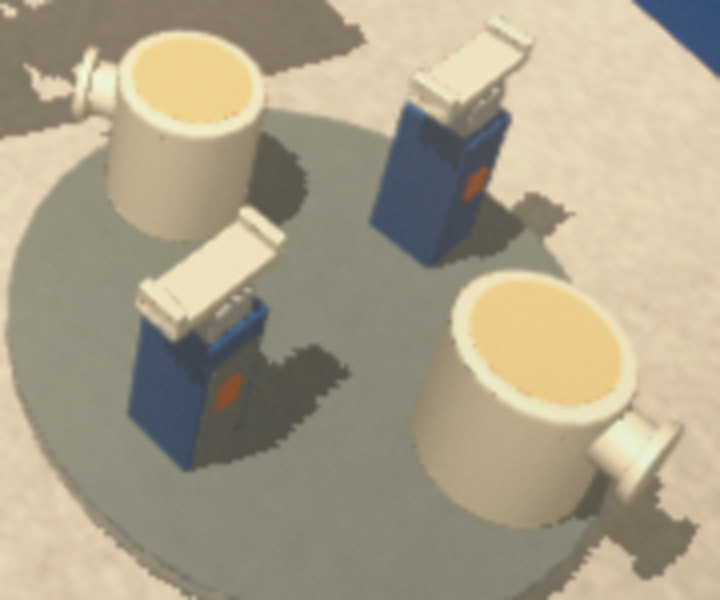

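View pics/t27.png

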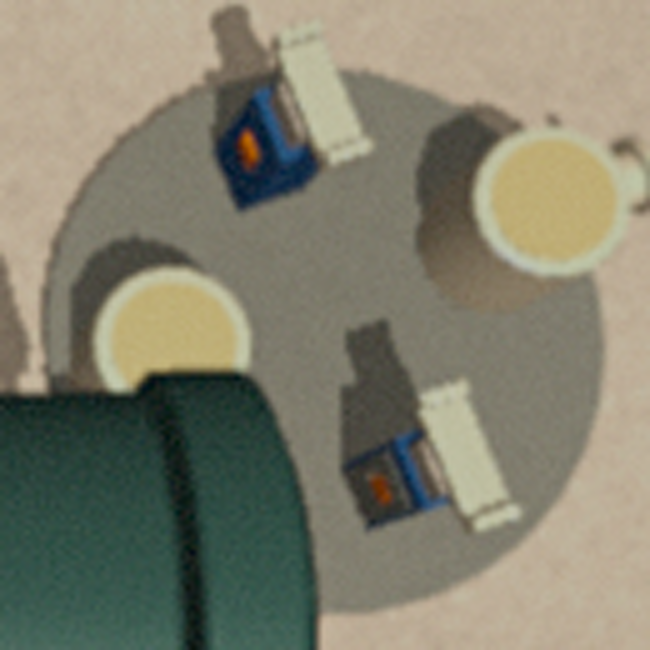

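```bash
python3 - <<'E'
from h import *
print(robot.close_job())
E
```

```text
the job is handed in; nothing more can be done
None
```

The aluminium rest is in the empty blue socket, and the job is handed in at about 19.4 s. I have no verdict on it.

**What I did:** I gripped the rest with the pads over the upper half of both buttons. I fed the stem about 30 mm into the socket, let go, and pushed down on the bar with shut fingers at about 3 N until the buttons sprang out.

**Last checks:**
- **Locked:** a further push of about 9 N moved the rest no further. Its foot was about 66 mm below the mouth, worked out from the arm's travel.
- **Buttons:** orange shows in both windows, the −y one in the side view and the +y one in the top view.
- **Position:** the rest looks upright. The pots on the turntable stand where they were, though the arm hid part of one in the top view. The gripper is well clear of everything.
- **Not checked:** I did not re-check the jar, the round-stemmed rest or the bench pot at the end. The arm never went near them at their height, and no unexpected force showed.

**Disagreement:** in the pictures the fingertips sit about 22 to 28 mm above the reported TCP. My first grip therefore closed above the buttons. I saw this in the side view and gripped again about 25 mm lower before lifting.

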